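Reload the pot warmer

ROBOT

A 6-joint arm with a two-finger parallel gripper is mounted at the origin on a cart in front of the work surface, level with it; the furniture and walls round the work are solid. World frame = base frame: x ahead of the robot, y to its left, z up, the work surface at z = 0. Lengths are in m, angles in rad, forces in N, time in s.
With the tool pointing down it reaches from about 0.35 to 0.775 m from the base axis. Payload 7.3 kg.
Tool frame: the origin (TCP) lies at the very end of the fingers, on their centre line; the grasp point (between the pads) lies 19 mm behind it (robot.hold_point_z is the distance from the TCP to the grasp point, in m); y points along the fingers, z is the direction in which the jaws open and shut, and the axes are right-handed (so a half turn about y gives the same grasp; the last joint's range is limited). The gripper opens to 92 mm and grips with 3 to 60 N. Pads are 19 mm wide; open, the fingers measure 130 mm over their backs; the gripper's body (75 mm by 190 mm) begins 47 mm behind the grasp point.
Start: joints at [-1.32, 0.342, 1.524, -0, 1.275, -0.146], TCP at [0.203, -0.484, 0.227] pointing down, gripper open.
Joint ranges: [-2.53, 2.53], [-0.77, 2.02], [0.04, 2.7], [-1, 4.14], [0.28, 2.66], [-3.11, 3.11]. Speed limits (rad/s): [2.57, 2.57, 3.14, 3.14, 3.14, 3.14].

INTERFACE

Orientations are given as [roll, pitch, yaw] about the fixed x, y, z axes, in that order (R = Rz(yaw) Ry(pitch) Rx(roll)).
In Python, from cell import robot gives the robot as it stands.
- The arm moves only by the shell command python3 -m crank 'ROWS' [OPENING] [FORCE]. ROWS is a JSON object of lists of equal length, an entry for each row: "xyz": the shift along the tool's x, y, z in cm, a list of three; "roll": the turn about the tool's y in degrees. A call has 1 to 20 rows; each row shifts and turns the commanded pose from where the row before left it, along the tool's axes as they then stand; what a row does not reach is not made up. A row lasts 1/10 s, in which the tool goes at most 50 mm and 8.59 degrees, less where a joint would pass 70% of its speed; a pose out of reach is approached as far as the arm can. A call is refused whole if a number of a shift passes 5 or a number of a turn 8.59, either way. A call with a gripper value outside its range is refused whole. OPENING is the gripper command: -1 is fully open, 1 is shut, values between are in proportion, set as the call begins (- or left out, the last holds). The fingers move at their own pace and stop on an object; FORCE is the grip in N (left out, the last holds). Time passes only in rows, so rows that do not move let the fingers close. It gives the time, the measured TCP pose, the force and the opening at its end, in the units of the state.
- robot.observe(): the state, without advancing time (a new reading comes with each control period).
- robot.read_camera(name): name is "scene" or "top" or "wrist"; returns the picture (400x640x3 uint8, red, green, blue); there is no depth.
- robot.calibration(name): a dict with "intrinsics" (3x3 intrinsics, pixels), "pose" (4x4, takes a point from camera to world coordinates). Camera axes: x right, y down, z forward; pixel columns grow to the right and rows downward; lengths in m; the calibration is good to about 2 mm. A picture is of the moment at which its call begins: read the wrist's pose just before it. calibration takes no time and is no camera call; for the wrist camera it gives the pose at the moment of the call.
- robot.hand_in(): hands the job in, once; it reports no verdict.
The state is a dict: "time": time; "qpos": joint angles; "qvel": joint speeds; "joint_efforts": joint torques, N m; "tool_pos": TCP position; "tool_rot": TCP orientation; "contact_force": force on the tool from outside, world axes, zero at the start; "torque": the same for the moment, N m; "opening": finger opening in m.
Only numpy, scipy, OpenCV 4.12 (cv2) and the standard library are available. Lean on these libraries where they do the work, as an engineer would, in place of code of your own. Each camera call takes 0.05 s, during which the arm holds its last target.

TASK

Gently draw the warmer's tray out from under its hood by the knob, take the blue pot off it and stand it upright on the cork mat, and seat every white pot fully home in a dish of its own on the tray. Then gently slide the tray all the way back under the hood and let go; leave everything else where it stands.

Things in the scene. Friction and masses are not known exactly. Their poses are not given: they have to be found in the camera images.
- warmer: fixed warmer: grey hood 200 x 196 mm (x, y), 120 mm high, open at its -y end, and a low base plate running 225 mm on beyond it. Origin on the worktop under the hood's middle, z up. The tray slides out along the warmer's own -y. The hood's underside is 106 mm up, 7 mm above the tops of fully seated pots; a pot not seated jams against it
- tray (a joint): how far the tray is drawn out, m: 0 = fully home under the hood, 0.225 = fully out (end stop). It slides with about 2 N of friction and stays where it is left
- handle (a point): middle of the black upright round knob on the tray, 24 mm across and 58 mm tall (36 to 94 mm above the worktop); this point is 70 mm above the worktop, on its axis. It stands on a strip (top 22 mm high) 75 mm ahead of the tray's front edge and moves with the tray
- mat: round cork mat fixed on the worktop, 90 mm across and 6 mm thick; origin at its centre on the worktop
- dish0 (a point): one of four wooden dishes on the tray, in a square of 92 mm pitch: a conical cup, mouth 56 mm, outside 64 mm, with a flat floor, rim 11.5 mm above this point. The point is on its axis where a fully seated pot's foot comes (pot centre then 35 mm above). A pot released up to 6 mm off-centre slides home
- dish1 (a point): one of four wooden dishes on the tray, in a square of 92 mm pitch: a conical cup, mouth 56 mm, outside 64 mm, with a flat floor, rim 11.5 mm above this point. The point is on its axis where a fully seated pot's foot comes (pot centre then 35 mm above). A pot released up to 6 mm off-centre slides home
- dish2 (a point): one of four wooden dishes on the tray, in a square of 92 mm pitch: a conical cup, mouth 56 mm, outside 64 mm, with a flat floor, rim 11.5 mm above this point. The point is on its axis where a fully seated pot's foot comes (pot centre then 35 mm above). A pot released up to 6 mm off-centre slides home
- dish3 (a point): one of four wooden dishes on the tray, in a square of 92 mm pitch: a conical cup, mouth 56 mm, outside 64 mm, with a flat floor, rim 11.5 mm above this point. The point is on its axis where a fully seated pot's foot comes (pot centre then 35 mm above). A pot released up to 6 mm off-centre slides home
- white0_mid (a point): WHITE pot with a wooden lid and grey band: 54 mm across, 70 mm tall, 0.18 kg, upright; straight sides from 19 to 60 mm above its foot, a rounded base below, flat foot 38 mm across. This point is its centre, on the axis 35 mm above the foot; z up. Weighted base, rights itself. Grip its sides about 45 mm above the foot: a dish covers the lowest 12 mm. Some white pots may be absent
- white1_mid (a point): WHITE pot with a wooden lid and grey band: 54 mm across, 70 mm tall, 0.18 kg, upright; straight sides from 19 to 60 mm above its foot, a rounded base below, flat foot 38 mm across. This point is its centre, on the axis 35 mm above the foot; z up. Weighted base, rights itself. Grip its sides about 45 mm above the foot: a dish covers the lowest 12 mm. Some white pots may be absent
- white2_mid (a point): WHITE pot with a wooden lid and grey band: 54 mm across, 70 mm tall, 0.18 kg, upright; straight sides from 19 to 60 mm above its foot, a rounded base below, flat foot 38 mm across. This point is its centre, on the axis 35 mm above the foot; z up. Weighted base, rights itself. Grip its sides about 45 mm above the foot: a dish covers the lowest 12 mm. Some white pots may be absent
- white3_mid (a point): WHITE pot with a wooden lid and grey band: 54 mm across, 70 mm tall, 0.18 kg, upright; straight sides from 19 to 60 mm above its foot, a rounded base below, flat foot 38 mm across. This point is its centre, on the axis 35 mm above the foot; z up. Weighted base, rights itself. Grip its sides about 45 mm above the foot: a dish covers the lowest 12 mm. Some white pots may be absent
- blue_mid (a point): BLUE pot with a wooden lid and white band, at first in a dish of the tray under the hood: 54 mm across, 70 mm tall, 0.18 kg, upright; straight sides from 19 to 60 mm above its foot, a rounded base below, flat foot 38 mm across. This point is its centre, on the axis 35 mm above the foot; z up. Weighted base, rights itself. Grip its sides about 45 mm above the foot: a dish covers the lowest 12 mm
- jar: small clear spice jar with a pale cap and dark label, 46 mm across and 97 mm tall; loose, to be left alone. Origin at the centre of its underside
- timer: red and white kitchen timer, 58 mm across, 52 mm tall; loose, to be left alone. Origin at the centre of its underside
- tin: flat tin, 86 mm across and 40 mm tall; loose, to be left alone. Origin at the centre of its underside
Things that resemble listed ones, but are neither listed nor needed, are in the scene too. Leave any orange look-alike of the part that bears white0_mid alone. What is shaped like the part that bears white1_mid but yellow is not meant.

How it is judged:
On the way, in this order (a step that is already met when the one before it is completed fails the run):
1. the tray is drawn out (value of joint tray above 0.19 m), for 0.2 s.
2. with the tray out, the blue pot stands on the mat and every white pot is seated in a dish (value of joint tray above 0.15 m and horizontal distance between blue_mid and mat below 0.03 m and angle between each of blue_mid, white0_mid, white1_mid, white2_mid, white3_mid's own z axis and vertical below 0.1 rad and height (world z) of blue_mid between 0.037 and 0.045 m and ((horizontal distance between white0_mid and dish0 below 0.005 m and z of white0_mid in the frame of dish0 between 0.03 and 0.039 m) or (horizontal distance between white0_mid and dish1 below 0.005 m and z of white0_mid in the frame of dish1 between 0.03 and 0.039 m) or (horizontal distance between white0_mid and dish2 below 0.005 m and z of white0_mid in the frame of dish2 between 0.03 and 0.039 m) or (horizontal distance between white0_mid and dish3 below 0.005 m and z of white0_mid in the frame of dish3 between 0.03 and 0.039 m)) and ((horizontal distance between white1_mid and dish0 below 0.005 m and z of white1_mid in the frame of dish0 between 0.03 and 0.039 m) or (horizontal distance between white1_mid and dish1 below 0.005 m and z of white1_mid in the frame of dish1 between 0.03 and 0.039 m) or (horizontal distance between white1_mid and dish2 below 0.005 m and z of white1_mid in the frame of dish2 between 0.03 and 0.039 m) or (horizontal distance between white1_mid and dish3 below 0.005 m and z of white1_mid in the frame of dish3 between 0.03 and 0.039 m)) and ((horizontal distance between white2_mid and dish0 below 0.005 m and z of white2_mid in the frame of dish0 between 0.03 and 0.039 m) or (horizontal distance between white2_mid and dish1 below 0.005 m and z of white2_mid in the frame of dish1 between 0.03 and 0.039 m) or (horizontal distance between white2_mid and dish2 below 0.005 m and z of white2_mid in the frame of dish2 between 0.03 and 0.039 m) or (horizontal distance between white2_mid and dish3 below 0.005 m and z of white2_mid in the frame of dish3 between 0.03 and 0.039 m)) and ((horizontal distance between white3_mid and dish0 below 0.005 m and z of white3_mid in the frame of dish0 between 0.03 and 0.039 m) or (horizontal distance between white3_mid and dish1 below 0.005 m and z of white3_mid in the frame of dish1 between 0.03 and 0.039 m) or (horizontal distance between white3_mid and dish2 below 0.005 m and z of white3_mid in the frame of dish2 between 0.03 and 0.039 m) or (horizontal distance between white3_mid and dish3 below 0.005 m and z of white3_mid in the frame of dish3 between 0.03 and 0.039 m))), for 0.2 s.
3. the tray is home under the hood (value of joint tray below 0.006 m), for 0.2 s.
At the end, for the whole second after the job is handed in: The tray is within 6 mm of home, every white pot that is present is seated in a dish on it (within 5 mm of the dish's axis and 4 mm of full depth, upright within 0.1 rad), the blue pot stands upright on the mat, its axis within 30 mm of the mat's centre (value of joint tray below 0.006 m and horizontal distance between blue_mid and mat below 0.03 m and angle between each of blue_mid, white0_mid, white1_mid, white2_mid, white3_mid's own z axis and vertical below 0.1 rad and height (world z) of blue_mid between 0.037 and 0.045 m and ((horizontal distance between white0_mid and dish0 below 0.005 m and z of white0_mid in the frame of dish0 between 0.03 and 0.039 m) or (horizontal distance between white0_mid and dish1 below 0.005 m and z of white0_mid in the frame of dish1 between 0.03 and 0.039 m) or (horizontal distance between white0_mid and dish2 below 0.005 m and z of white0_mid in the frame of dish2 between 0.03 and 0.039 m) or (horizontal distance between white0_mid and dish3 below 0.005 m and z of white0_mid in the frame of dish3 between 0.03 and 0.039 m)) and ((horizontal distance between white1_mid and dish0 below 0.005 m and z of white1_mid in the frame of dish0 between 0.03 and 0.039 m) or (horizontal distance between white1_mid and dish1 below 0.005 m and z of white1_mid in the frame of dish1 between 0.03 and 0.039 m) or (horizontal distance between white1_mid and dish2 below 0.005 m and z of white1_mid in the frame of dish2 between 0.03 and 0.039 m) or (horizontal distance between white1_mid and dish3 below 0.005 m and z of white1_mid in the frame of dish3 between 0.03 and 0.039 m)) and ((horizontal distance between white2_mid and dish0 below 0.005 m and z of white2_mid in the frame of dish0 between 0.03 and 0.039 m) or (horizontal distance between white2_mid and dish1 below 0.005 m and z of white2_mid in the frame of dish1 between 0.03 and 0.039 m) or (horizontal distance between white2_mid and dish2 below 0.005 m and z of white2_mid in the frame of dish2 between 0.03 and 0.039 m) or (horizontal distance between white2_mid and dish3 below 0.005 m and z of white2_mid in the frame of dish3 between 0.03 and 0.039 m)) and ((horizontal distance between white3_mid and dish0 below 0.005 m and z of white3_mid in the frame of dish0 between 0.03 and 0.039 m) or (horizontal distance between white3_mid and dish1 below 0.005 m and z of white3_mid in the frame of dish1 between 0.03 and 0.039 m) or (horizontal distance between white3_mid and dish2 below 0.005 m and z of white3_mid in the frame of dish2 between 0.03 and 0.039 m) or (horizontal distance between white3_mid and dish3 below 0.005 m and z of white3_mid in the frame of dish3 between 0.03 and 0.039 m))); the robot touches nothing.
It fails at once if the spice jar is moved by more than 30 mm (distance of jar from where it was at the start of the episode above 0.03 m).
It fails at once if the timer is moved by more than 30 mm (distance of timer from where it was at the start of the episode above 0.03 m).
It fails at once if the tin is moved by more than 30 mm (distance of tin from where it was at the start of the episode above 0.03 m).
It fails at once if the tray is moved faster than 0.35 m/s (velocity of joint tray above 0.35 m/s or velocity of joint tray below -0.35 m/s).
Of white0, white1, white2, white3 only 3 to 4 are there at a start; the rules pass over those that are not, and their reading is None.
At some moment in a run one of white0, white1, white2, white3 may be knocked a few centimetres aside while the robot is not near it.
It also fails if it takes over 210 s, if anything falls off the work surface, if the arm or the gripper's body presses on something with over 40 N, if the wrist force passes 120 N, or if a joint passes its speed limit or range.

## Working session

There is one attempt and no reset: what is moved stays moved. The work goes in short steps, Python scripts to look and compute and a shell command to move; the robot and the scene stay as the last step left them, time stands still between calls to the robot, and variables do not carry over. Pictures are saved under pics/ and viewed, and the job is handed in when it is done.

```bash
ls; mkdir -p pics
python3 - <<'E'
from cell import robot
import cv2,numpy as np
print(robot.observe()); print(robot.hold_point_z)
for n in("scene","top","wrist"):
    c=robot.calibration(n);im=robot.read_camera(n);cv2.imwrite(f"pics/{n}0.png",im[:,:,::-1]);print(n,np.round(c["intrinsics"],1).tolist(),np.round(c["pose"],3).tolist())
E
```

```text
pics
{'time': 0.0, 'qpos': array([-1.31999789e+00,  3.42702809e-01,  1.52502416e+00, -1.22272508e-05,
        1.27540045e+00, -1.46016780e-01]), 'qvel': array([-1.05341384e-03, -6.06301937e-04,  1.23555897e-03, -1.36227347e-03,
        6.70624482e-05,  6.31952077e-04]), 'joint_efforts': array([-1.01857040e-03, -4.31249356e+01, -2.44216096e+01,  7.16721453e-02,
        5.60266385e-02, -1.13849144e-04]), 'tool_pos': array([ 0.20280913, -0.48379845,  0.22605281]), 'tool_rot': array([-1.57231646e+00,  2.11738475e-04, -2.74477403e+00]), 'contact_force': array([-0.37663469, -0.21441266, -0.11797965]), 'torque': array([-0.00570183,  0.00449651, -0.0855492 ]), 'opening': 0.0921020328335053}
0.0188
scene [[361.3, 0.0, 313.4], [0.0, 361.3, 196.1], [0.0, 0.0, 1.0]] [[0.986, -0.09, 0.141, 0.384], [-0.166, -0.444, 0.881, -1.18], [-0.016, -0.892, -0.452, 0.666], [0.0, 0.0, 0.0, 1.0]]
top [[485.7, 0.0, 326.5], [0.0, 485.7, 201.9], [0.0, 0.0, 1.0]] [[0.053, -0.976, 0.211, 0.262], [-0.999, -0.051, 0.015, -0.03], [-0.004, -0.211, -0.977, 1.485], [0.0, 0.0, 0.0, 1.0]]
wrist [[307.0, 0.0, 322.4], [0.0, 307.0, 195.7], [0.0, 0.0, 1.0]] [[0.386, -0.894, -0.227, 0.261], [-0.923, -0.374, -0.092, -0.459], [-0.002, 0.245, -0.97, 0.383], [0.0, 0.0, 0.0, 1.0]]
```

View pics/scene0.png

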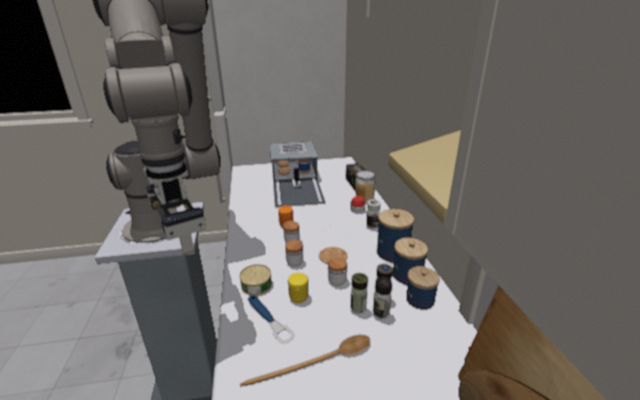

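View pics/top0.png

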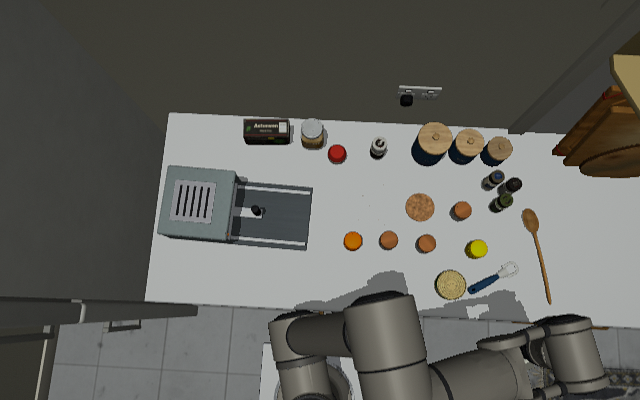

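View pics/wrist0.png

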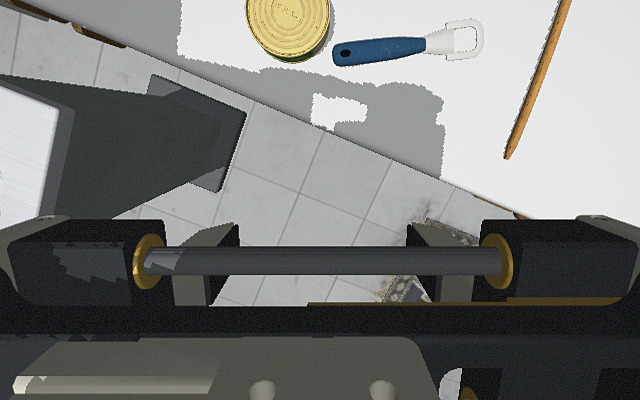

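```bash
cat > h.py <<'E'
from cell import robot
import cv2,numpy as np
from scipy.spatial.transform import Rotation as R
def ray(c,u,v):
    K,P=c["intrinsics"],c["pose"]
    d=P[:3,:3]@np.linalg.solve(K,[u,v,1.]);return P[:3,3],d/np.linalg.norm(d)
def onz(c,u,v,z):
    o,d=ray(c,u,v);return o+d*(z-o[2])/d[2]
def tri(rs):
    A=sum(np.eye(3)-np.outer(d,d) for o,d in rs);b=sum((np.eye(3)-np.outer(d,d))@o for o,d in rs)
    p=np.linalg.solve(A,b);return p,max(np.linalg.norm((np.eye(3)-np.outer(d,d))@(p-o)) for o,d in rs)
def proj(c,p):
    K,P=c["intrinsics"],c["pose"];q=P[:3,:3].T@(np.array(p)-P[:3,3]);q=K@q;return q[:2]/q[2]
def snap(n,f):
    c=robot.calibration(n);im=robot.read_camera(n)[:,:,::-1].copy();cv2.imwrite(f"pics/{f}.png",im)
    np.savez(f"pics/{f}.npz",intrinsics=c["intrinsics"],pose=c["pose"]);return c,im
def crop(im,x0,y0,x1,y1,s,f):
    cv2.imwrite(f"pics/{f}.png",cv2.resize(im[y0:y1,x0:x1],None,fx=s,fy=s,interpolation=cv2.INTER_CUBIC))
def go(target,yaw=None,ref=None):
    """remaining shift (cm) in tool axes from TCP to world target; and roll deg"""
    s=robot.observe();p=s["tool_pos"];y=s["tool_rot"][2]
    M=R.from_euler("xyz",s["tool_rot"]).as_matrix()
    print("TCP",np.round(p,4),"yaw",round(np.degrees(y),2),"shift cm",np.round(M.T@(np.array(target)-p)*100,2))
    if yaw is not None:
        r=(np.degrees(y)-yaw+180)%360-180; print("roll",round(r,2))
        M2=R.from_euler("xyz",[-np.pi/2,0,np.radians(yaw)]).as_matrix()
        print("shift after roll",np.round(M2.T@(np.array(target)-p)*100,2))
E
python3 - <<'E'
from h import *
im=cv2.imread("pics/top0.png");crop(im,150,100,350,260,4,"t0a");crop(im,330,130,530,300,4,"t0b")
im=cv2.imread("pics/scene0.png");crop(im,255,130,405,230,5,"s0a");crop(im,230,200,450,330,3.6,"s0b")
E
```

```text
(no output)
```

View pics/t0a.png

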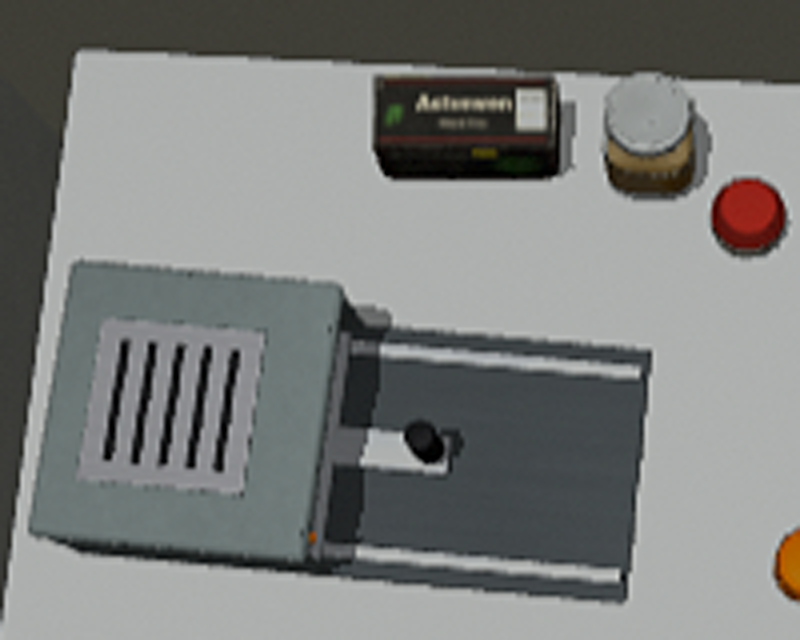

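View pics/t0b.png

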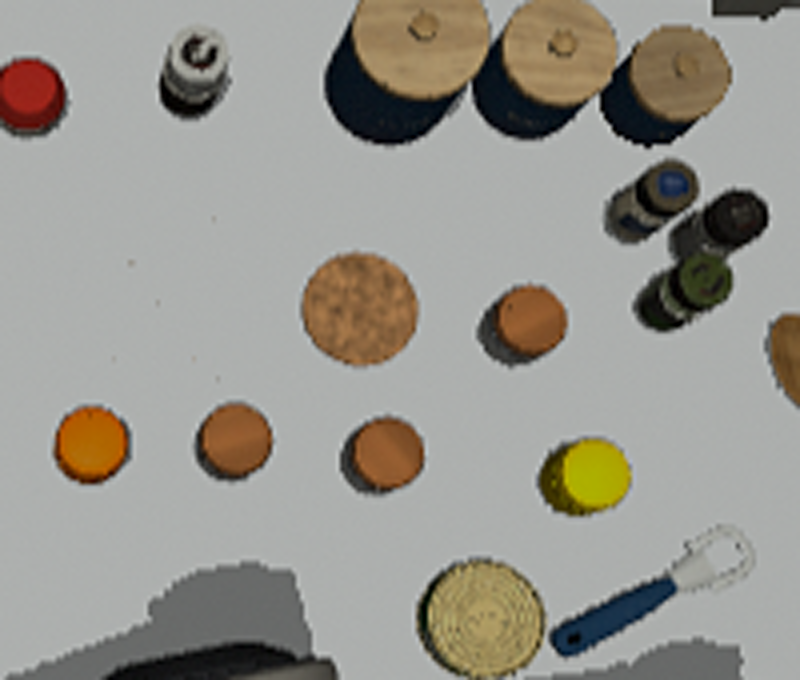

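View pics/s0a.png

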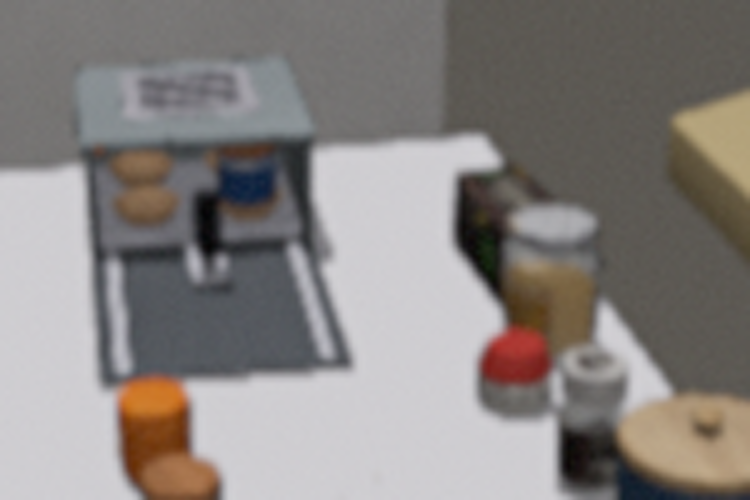

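View pics/s0b.png

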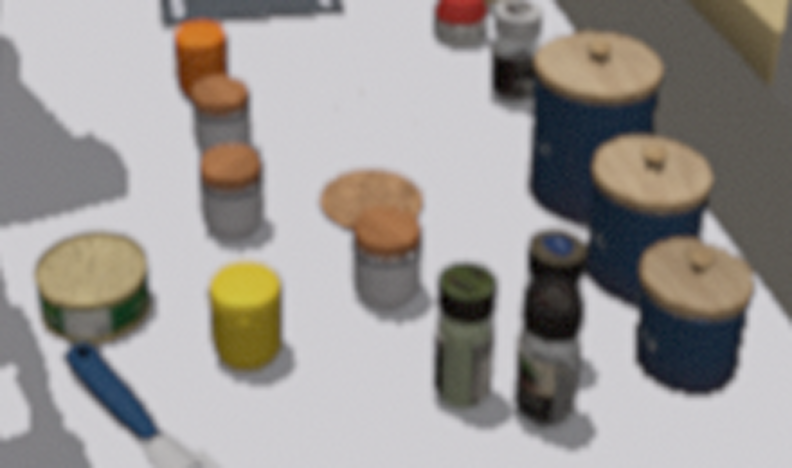

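```bash
cat >> h.py <<'E'
def load(f):
    d=np.load(f"pics/{f}.npz");return {k:d[k] for k in d},cv2.imread(f"pics/{f}.png")
def blobs(im,lo,hi,amin=30,roi=None):
    hsv=cv2.cvtColor(im,cv2.COLOR_BGR2HSV);m=cv2.inRange(hsv,np.array(lo),np.array(hi))
    if roi:
        k=np.zeros_like(m);k[roi[1]:roi[3],roi[0]:roi[2]]=1;m*=k
    n,l,s,c=cv2.connectedComponentsWithStats(m)
    out=[]
    for i in range(1,n):
        if s[i,4]>=amin:
            cs,_=cv2.findContours((l==i).astype(np.uint8),0,2);q=max(cs,key=cv2.contourArea)
            e=cv2.fitEllipse(cv2.convexHull(q)) if len(cv2.convexHull(q))>4 else None
            out.append((c[i],s[i],e))
    return out
E
python3 - <<'E'
from h import *
c={n:robot.calibration(n) for n in("top","scene")}
hs=cv2.cvtColor(cv2.imread("pics/top0.png"),cv2.COLOR_BGR2HSV)
for u,v in[(389,240),(427,243),(462,211),(420,207),(353,241)]:print(hs[v,u])
for n in c:
    im=cv2.imread(f"pics/{n}0.png")
    for cc,s,e in blobs(im,(3,90,60),(16,255,255),30,(250,130,560,300)):
        z=.07
        print(n,np.round(cc,1),s[2:],np.round(e[0],1),np.round(e[1],1),np.round(onz(c[n],*e[0],z),4))
t=c["top"]
q=lambda u,v,z:print((u,v),np.round(onz(t,u/4+150,v/4+100,z),4))
print("hood top corners");[q(u,v,.12) for u,v in[(76,262),(343,285),(303,562),(33,534)]]
print("plate");[q(u,v,.01) for u,v in[(650,350),(626,600)]]
print("knob top");q(420,440,.094)
E
```

```text
[ 13 171 149]
[ 13 172 151]
[ 13 172 147]
[ 15 137 128]
[ 18 249 176]Traceback (most recent call last):
  File "<stdin>", line 9, in <module>
TypeError: 'NoneType' object is not subscriptable
```

```bash
cat > m.py <<'E'
from h import *
c={n:robot.calibration(n) for n in("top","scene")}
for n in c:
    im=cv2.imread(f"pics/{n}0.png")
    for lo,hi in[((8,150,60),(15,230,255)),((10,100,60),(17,150,255))]:
      for cc,s,e in blobs(im,lo,hi,30,(250,130,560,300)):
        if e: print(n,lo[0],np.round(cc,1),s[2:],np.round(e[0],1),np.round(e[1],1),np.round(onz(c[n],*e[0],.07),4))
t=c["top"]
q=lambda u,v,z:print((u,v),np.round(onz(t,u/4+150,v/4+100,z),4))
print("hood top corners");[q(u,v,.12) for u,v in[(76,262),(343,285),(303,562),(33,534)]]
print("plate");[q(u,v,.01) for u,v in[(650,350),(626,600)]]
print("knob top");q(420,440,.094)
E
python3 m.py
```

```text
top 8 [462.2 209.8] [ 17  17 223] [462.2 209.8] [16.2 17.1] [ 0.5643 -0.4106  0.07  ]
top 8 [388.7 239.6] [ 18  17 229] [388.6 239.5] [16.6 17.2] [ 0.4641 -0.1949  0.07  ]
top 8 [426.5 243. ] [ 18  17 234] [426.5 242.9] [16.6 17.2] [ 0.4599 -0.3057  0.07  ]
top 10 [499.  150.8] [22  8 55] [498.3 151. ] [ 5.5 23.2] [ 0.7526 -0.5212  0.07  ]
top 10 [419.4 206.8] [ 28  27 574] [419.6 206.9] [27.  28.4] [ 0.5663 -0.2844  0.07  ]
scene 8 [285.1 214.3] [ 13  21 203] [285.  214.7] [13.  23.1] [ 0.4536 -0.1366  0.07  ]
scene 8 [497.7 293.7] [ 9 12 43] [496.7 293.5] [ 9.2 11.7] [ 0.9074 -0.6052  0.07  ]
scene 10 [283.1 167.1] [11 13 88] [283.  166.9] [11.8 13.3] [0.4852 0.2827 0.07  ]
scene 10 [363.6 191.2] [15 14 60] [362.9 192. ] [12.9 15.9] [ 0.7541 -0.024   0.07  ]
scene 10 [290.3 226.1] [ 15  12 120] [290.5 225.9] [10.8 14.5] [ 0.4637 -0.2104  0.07  ]
scene 10 [293.5 245.7] [ 16  13 159] [293.4 245.9] [12.4 16.3] [ 0.46   -0.3207  0.07  ]
scene 10 [334.  258.3] [ 26  23 437] [334.7 258.9] [21.1 30.6] [ 0.5629 -0.403   0.07  ]
scene 10 [502.7 295.2] [14 13 61] [506.5 303.4] [10.6 39.7] [ 0.9094 -0.6385  0.07  ]
hood top corners
(76, 262) [0.6412 0.4579 0.12  ]
(343, 285) [0.6339 0.2611 0.12  ]
(303, 562) [0.43   0.2706 0.12  ]
(33, 534) [0.4398 0.464  0.12  ]
plate
(650, 350) [0.6238 0.0398 0.01  ]
(626, 600) [0.4275 0.0464 0.01  ]
knob top
(420, 440) [0.527  0.1996 0.094 ]
```

```bash
python3 -m crank '{"xyz":[[0,-1,0],[0,-1,0],[0,-1,0],[0,-1,0],[0,-1,0],[0,-1,0],[0,-1,0],[0,-1,0]],"roll":[-8.1,-8.1,-8.1,-8.1,-8.1,-8.1,-8.1,-8]}' -- -1
python3 - <<'E'
from h import *
go([.5,.08,.3],-92.6)
E
```

```text
TCP [ 0.2029 -0.4839  0.2262] yaw -157.26 shift cm [-49.2   -7.32 -40.53]
roll -64.66
shift after roll [-57.68  -7.38  27.12]invalid input: not JSON, or not a number
```

```bash
python3 -m crank '{"xyz":[[0,-1,0],[0,-1,0],[0,-1,0],[0,-1,0],[0,-1,0],[0,-1,0],[0,-1,0],[0,-1,0]],"roll":[-8.1,-8.1,-8.1,-8.1,-8.1,-8.1,-8.1,-8]}' -1
python3 - <<'E'
from h import *
go([.5,.08,.3],-92.6)
E
```

```text
time: 0.95
tool_pos: [0.2029, -0.484, 0.3068]
tool_rot: [-1.571, 0.001, -1.61]
contact_force: [0.8, -1.4, -0.8]
opening: 0.0917
TCP [ 0.2029 -0.484   0.3068] yaw -92.23 shift cm [-57.52   0.71  27.49]
roll 0.37
shift after roll [-57.69   0.68  27.12]
```

```bash
python3 -m crank '{"xyz":[[-2,0,3],[-2,0,3],[-3,0,3],[-3,0,3],[-3,0,3],[-4,0,2],[-4,0,2],[-4,0,2],[-4,0,1],[-4,0,1],[-4,0,1],[-4,0,1],[-4,0,1],[-4,0,1],[-4,0,0.5],[-3,0,0],[-2,0,0],[0,0,0],[0,0,0]],"roll":[0,0,0,0,0,0,0,0,0,0,0,0,0,0,0,0,0.3,0,0]}'
python3 - <<'E'
from h import *
go([.5,.08,.3],-92.6)
snap("wrist","w1")
E
```

```text
time: 2.85
tool_pos: [0.5035, 0.0828, 0.3064]
tool_rot: [-1.571, -0.001, -1.62]
contact_force: [0.1, -0.8, -0.2]
opening: 0.0915
TCP [0.5035 0.0828 0.3064] yaw -92.8 shift cm [ 0.3   0.64 -0.33]
roll -0.2
shift after roll [ 0.3   0.64 -0.33]
```

View pics/w1.png

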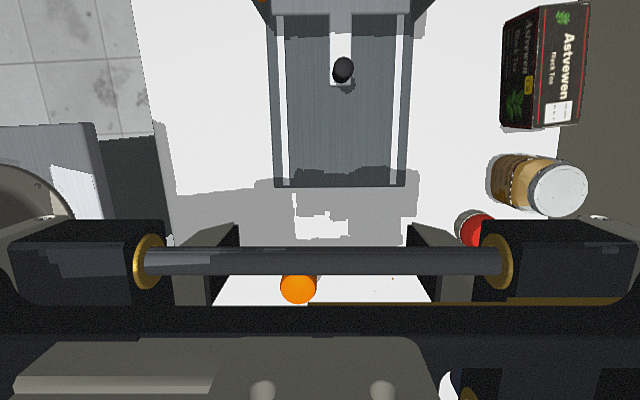

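Run:
```python
from h import *
c,im=load("w1")
crop(im,310,40,380,100,8,"w1k")
top=robot.calibration("top")
crop(cv2.imread("pics/top0.png"),235,195,275,225,16,"t0k")
```

```text
(no output)
```

View pics/w1k.png

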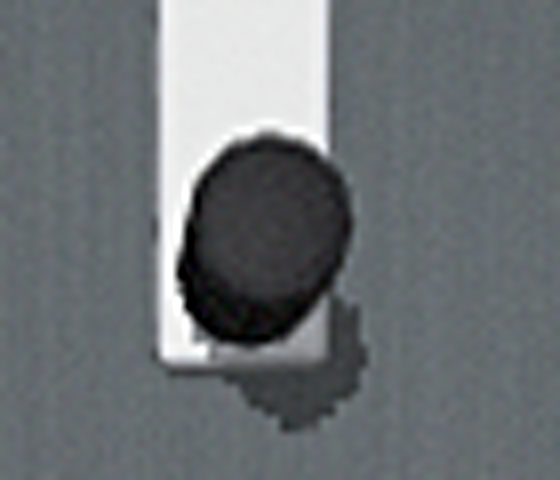

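View pics/t0k.png

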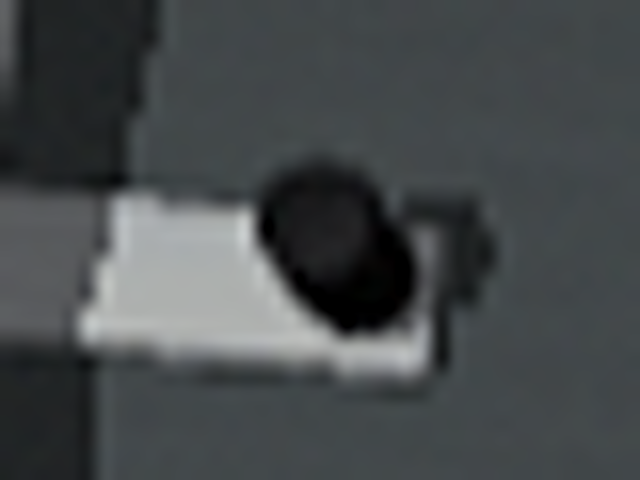

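Run:
```python
from h import *
c,im=load("w1");t=robot.calibration("top")
print(tri([ray(c,343.7,66.6),ray(t,255,208.6)]))
print(onz(c,343.7,66.6,.094),onz(t,255,208.6,.094))
print("plate sides w1",[np.round(onz(c,u,v,.012),4) for u,v in[(268,12),(275,187),(404,186)]])
```

```text
(array([0.53158357, 0.20214688, 0.09065254]), np.float64(0.0016699599396825305))
[0.53114518 0.20332255 0.094     ] [0.53110949 0.19991671 0.094     ]
plate sides w1 [array([0.4396, 0.2875, 0.012 ]), array([0.4282, 0.0519, 0.012 ]), array([0.622 , 0.0438, 0.012 ])]
```

```bash
python3 -m crank '{"xyz":[[-3,2,0.7],[-3,3,0.7],[-3,4,0.7],[-2,4,0.4],[-1,3,0],[0,0,0],[0,0,0]],"roll":[0,0,0,0,0,0,0]}'
python3 - <<'E'
from h import *
go([.531,.202,.052],-92.6)
E
```

```text
time: 3.6
tool_pos: [0.5349, 0.2001, 0.1476]
tool_rot: [-1.571, -0.001, -1.622]
contact_force: [0.2, 0.1, 1.3]
opening: 0.0916
TCP [0.5349 0.2001 0.1476] yaw -92.92 shift cm [-0.18  9.56 -0.4 ]
roll -0.32
shift after roll [-0.17  9.56 -0.4 ]
```

```bash
python3 -m crank '{"xyz":[[-0.1,2,-0.2],[-0.1,3,-0.2],[0,3,0],[0,1.5,0],[0,0,0],[0,0,0]],"roll":[-0.3,0,0,0,0,0]}'; python3 -m crank '{"xyz":[[0,0,0],[0,0,0],[0,0,0],[0,0,0],[0,0,0],[0,0,0],[0,0,0],[0,0,0]],"roll":[0,0,0,0,0,0,0,0]}' 1 25
```

```text
time: 4.2
tool_pos: [0.5323, 0.2028, 0.0543]
tool_rot: [-1.567, 0.001, -1.617]
contact_force: [-0.1, 0.6, 1.0]
opening: 0.0919
time: 5.0
tool_pos: [0.5305, 0.2034, 0.052]
tool_rot: [-1.571, -0.0, -1.616]
contact_force: [0.1, -0.1, -0.2]
opening: 0.032
```

```bash
python3 -m crank '{"xyz":[[0,0,0],[0,0,0],[0,0,0],[0,0,0]],"roll":[0,0,0,0]}'; python3 -m crank '{"xyz":[[0.3,0,0],[0.6,0,0],[1,0,0],[1.2,0,0],[1.2,0,0],[1.2,0,0],[0.5,0,0],[0,0,0],[0,0,0]],"roll":[0,0,0,0,0,0,0,0,0]}'
```

```text
time: 5.4
tool_pos: [0.5329, 0.2033, 0.0521]
tool_rot: [-1.566, 0.001, -1.616]
contact_force: [8.9, -1.0, -4.2]
opening: 0.0236
time: 6.3
tool_pos: [0.5305, 0.1427, 0.0522]
tool_rot: [-1.566, -0.0, -1.616]
contact_force: [10.0, -2.5, -5.6]
opening: 0.0238
```

```bash
python3 -m crank '{"xyz":[[0.5,0,0],[1,0,0],[1.5,0,0],[1.5,0,0],[1.5,0,0],[1.5,0,0],[1.5,0,0],[1.5,0,0],[1.5,0,0],[1.2,0,0],[1,0,0],[0.7,0,0],[0.4,0,0],[0.1,0,0],[0,0,0],[0,0,0],[0,0,0]],"roll":[0,0,0,0,0,0,0,0,0,0,0,0,0,0,0,0,0]}'
python3 - <<'E'
from h import *
snap("wrist","w2");snap("top","t2")
E
```

```text
time: 8.0
tool_pos: [0.5245, -0.0111, 0.0522]
tool_rot: [-1.564, -0.001, -1.616]
contact_force: [12.9, -0.8, -9.8]
opening: 0.0235
```

View pics/w2.png

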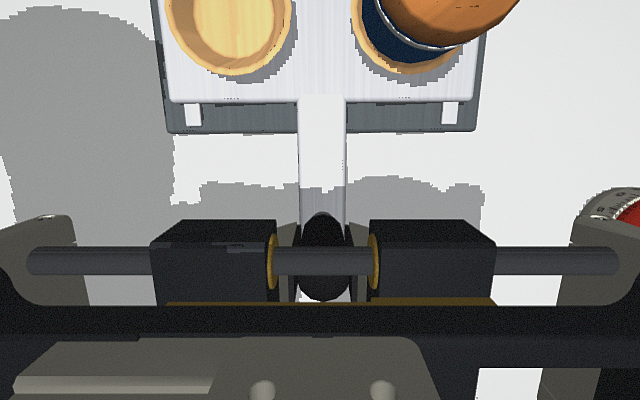

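View pics/t2.png

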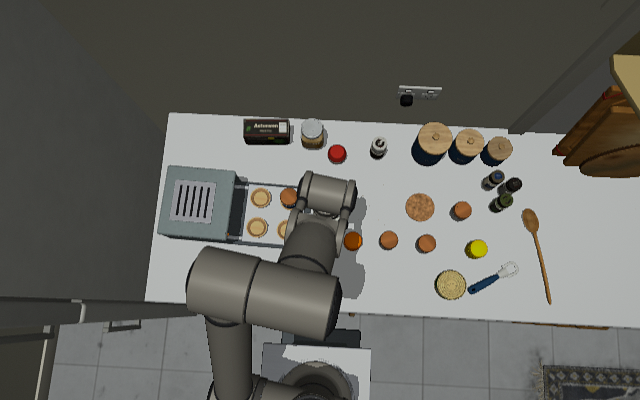

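```bash
python3 -m crank '{"xyz":[[0,0,0],[0,0,0],[0,0,0],[0,0,0],[0,0,0],[0,0,0]],"roll":[0,0,0,0,0,0]}' -1; python3 -m crank '{"xyz":[[0,-2,0],[0,-3,0],[0,-4,0],[-1,-4,0],[-2,-4,0],[-2,-4,0],[-2,-3,0],[-2,-1,0],[0,0,0],[0,0,0]],"roll":[0,0,0,0,0,0,0,0,0,0]}'
python3 - <<'E'
from h import *
snap("wrist","w3");snap("top","t3");snap("scene","s3")
E
```

```text
time: 8.7
tool_pos: [0.521, -0.0104, 0.0521]
tool_rot: [-1.571, -0.0, -1.616]
contact_force: [-0.2, 0.4, -0.4]
opening: 0.067
time: 9.7
tool_pos: [0.5247, 0.0795, 0.3015]
tool_rot: [-1.572, -0.001, -1.615]
contact_force: [0.1, -0.3, -0.2]
opening: 0.0919
```

View pics/w3.png

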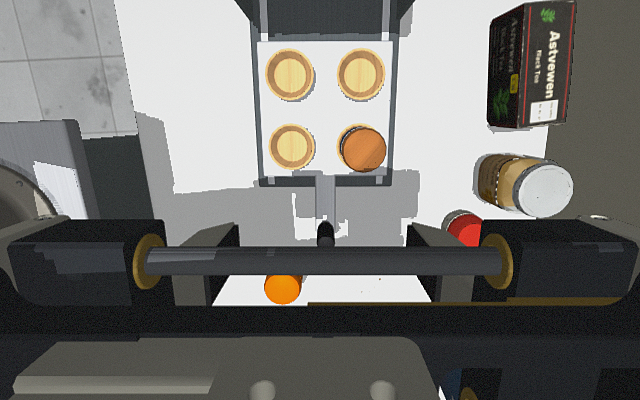

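View pics/t3.png

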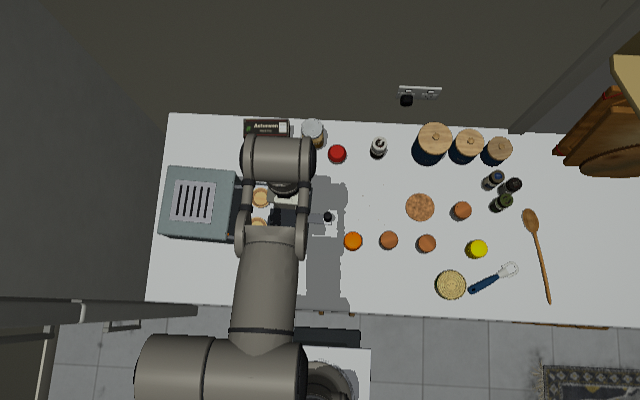

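Run:
```python
from h import *
c,im=load("w3");t,it=load("t2");t0=robot.calibration("top")
crop(im,240,20,420,200,4,"w3c");crop(it,235,180,315,245,10,"t2c")
for cc,s,e in blobs(im,(8,60,60),(25,255,255),200,(240,20,410,190)):
    print("w3",np.round(cc,1),s,np.round(e[0],1),np.round(e[1],1),np.round(onz(c,*e[0],.0405),4),np.round(onz(c,*e[0],.099),4))
for cc,s,e in blobs(it,(8,60,60),(25,255,255),60,(235,180,315,245)):
    print("t2",np.round(cc,1),s,np.round(e[0],1),np.round(e[1],1),np.round(onz(t,*e[0],.0405),4),np.round(onz(t,*e[0],.099),4))
```

```text
w3 [288.3  73.7] [ 265   48   49   52 1885] [288.9  73.8] [48.3 51.9] [0.485  0.2019 0.0405] [0.4907 0.194  0.099 ]
w3 [360.2  73.6] [ 337   48   49   52 1921] [360.6  73.6] [48.4 51.9] [0.5764 0.1981 0.0405] [0.5693 0.1907 0.099 ]
w3 [290.5 146.3] [ 268  123   47   47 1590] [291.1 146.3] [45.5 46.7] [0.4814 0.1105 0.0405] [0.4877 0.1153 0.099 ]
w3 [361.3 147.9] [ 336  123   50   50 1793] [360.6 147.4] [47.1 50.9] [0.5751 0.1047 0.0405] [0.5682 0.1104 0.099 ]
t2 [260.  197.3] [250 188  21  20 322] [260.  197.3] [19.5 20.3] [0.5774 0.1966 0.0405] [0.5646 0.1874 0.099 ]
t2 [287.9 197.3] [280 188  17  23 273] [288.2 198.5] [17.3 22.7] [0.5782 0.1104 0.0405] [0.5654 0.1047 0.099 ]
t2 [256.2 226.9] [246 217  21  21 335] [256.2 227. ] [20.2 20.7] [0.4855 0.2003 0.0405] [0.4764 0.191  0.099 ]
t2 [281.7 228.7] [277 220  11  19 144] [283.  229.1] [12.8 18.7] [0.4833 0.1193 0.0405] [0.4743 0.1132 0.099 ]
```

View pics/w3c.png

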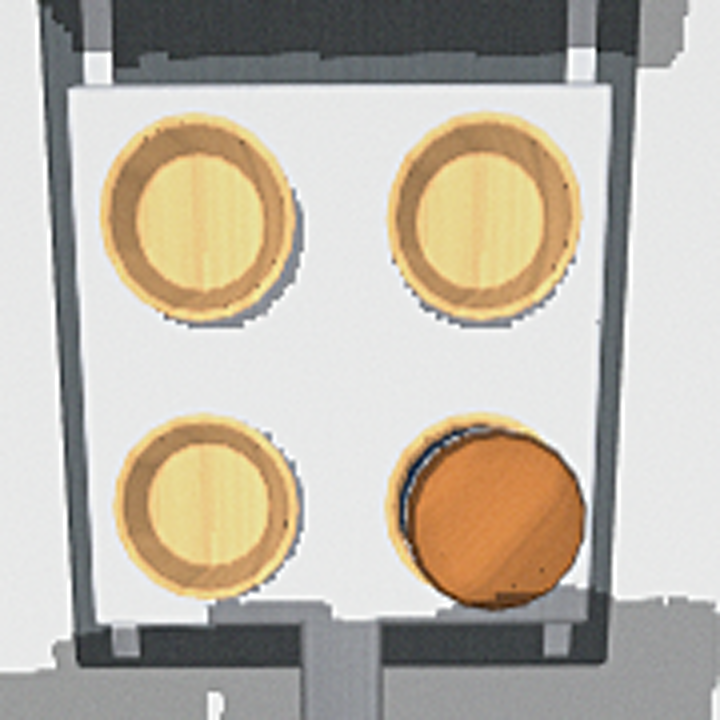

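View pics/t2c.png

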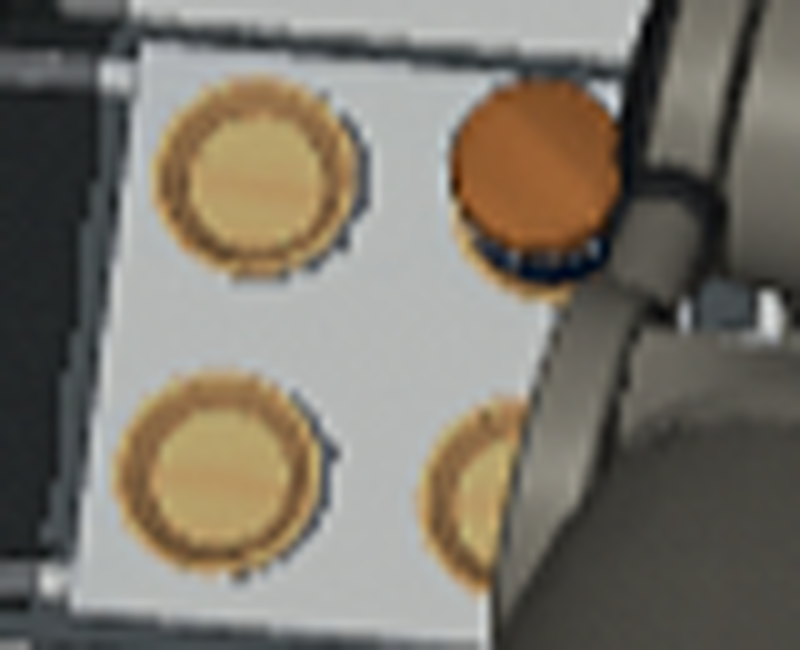

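Run:
```python
from h import *
c,im=load("w3");t,it=load("t2");t0=robot.calibration("top")
print("blue lid",tri([ray(c,363.4,149.5),ray(t,288.7,196.3)]),onz(c,363.4,149.5,.099),onz(t,288.7,196.3,.099))
for a,b in [((288.9,73.8),(256.2,227)),((360.6,73.6),(260,197.3))]: print("dish rim",tri([ray(c,*a),ray(t,*b)]))
print("mat",onz(t0,419.6,206.9,.006), "mat scene tri w/ top")
go([.5728,.1067,.055],-92.6-45)
print(robot.observe()["qpos"])
```

```text
blue lid (array([0.57450148, 0.10565046, 0.08267379]), np.float64(0.001146045062811043)) [0.57139088 0.10785473 0.099     ] [0.57191283 0.10360504 0.099     ]
dish rim (array([0.48518807, 0.20111572, 0.04093204]), np.float64(0.0007960984475849993))
dish rim (array([0.57615403, 0.19671131, 0.04460555]), np.float64(0.0009189482705303833))
mat [ 0.58019803 -0.29587452  0.006     ] mat scene tri w/ top
TCP [0.5246 0.0787 0.3009] yaw -92.62 shift cm [-3.03 24.58  4.74]
roll 44.98
shift after roll [-5.45 24.59  1.18]
[ 4.59344828e-03  3.07349604e-01  1.36942175e+00 -4.22447143e-04
  1.46712247e+00  5.03149708e-02]
```

```bash
python3 -m crank '{"xyz":[[-1,3,2],[-1,4,2],[-0.8,4,0.7],[-0.2,3,0],[0,0,0],[0,0,0]],"roll":[0,0,0,0,0,0]}' -1;  python3 - <<'E'
from h import *
go([.572,.1065,.055],-92.6)
E
```

```text
time: 10.45
tool_pos: [0.5734, 0.1067, 0.1622]
tool_rot: [-1.572, -0.0, -1.616]
contact_force: [0.1, 0.8, 0.3]
opening: 0.0916
TCP [0.5734 0.1067 0.1622] yaw -92.61 shift cm [ 0.02 10.72 -0.12]
roll -0.01
shift after roll [ 0.03 10.72 -0.14]
```

```bash
python3 -m crank '{"xyz":[[0,2,-0.1],[0,3,0],[0,3,0],[0,2,0],[0,0.7,0],[0,0,0],[0,0,0]],"roll":[0,0,0,0,0,0,0]}' -1; python3 -m crank '{"xyz":[[0,0,0],[0,0,0],[0,0,0],[0,0,0],[0,0,0],[0,0,0],[0,0,0],[0,0,0]],"roll":[0,0,0,0,0,0,0,0]}' 1 20;python3 -m crank '{"xyz":[[0,-0.5,0],[0,-1,0],[0,-2,0],[0,-3,0],[0,-3,0],[0,-3,0],[0,-1,0],[0,0,0]],"roll":[0,0,0,0,0,0,0,0]}';  python3 - <<'E'
from h import *
go([.580,-.296,.2],-92.6)
snap("wrist","w4")
E
```

```text
time: 11.15
tool_pos: [0.5737, 0.1073, 0.0571]
tool_rot: [-1.567, 0.0, -1.616]
contact_force: [0.1, -1.0, 0.2]
opening: 0.0916
time: 11.95
tool_pos: [0.5736, 0.1074, 0.0556]
tool_rot: [-1.568, 0.0, -1.616]
contact_force: [4.4, 0.0, 1.2]
opening: 0.0536
time: 12.75
tool_pos: [0.5724, 0.1075, 0.1913]
tool_rot: [-1.569, 0.0, -1.615]
contact_force: [-0.4, 0.6, -2.8]
opening: 0.0535
TCP [0.5724 0.1075 0.1913] yaw -92.56 shift cm [40.28 -0.87  2.56]
roll 0.04
shift after roll [40.27 -0.87  2.59]
```

View pics/w4.png

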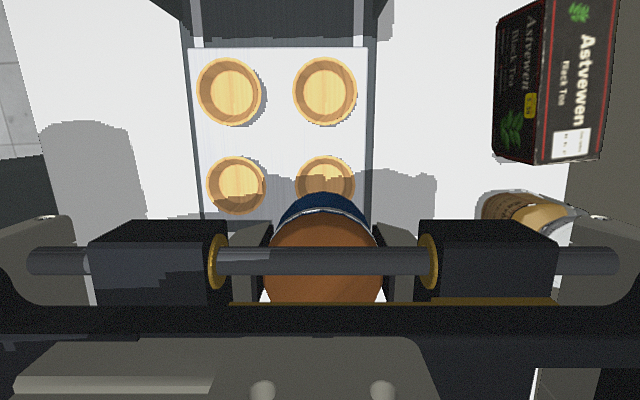

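```bash
python3 -m crank '{"xyz":[[1,0,0.1],[2,0,0.2],[3,0,0.3],[4,0,0.3],[4,0,0.3],[4,0,0.3],[4,0,0.3],[4,0,0.3],[4,0,0.2],[4,0,0.2],[3,0,0],[2,0,0],[1,0,0],[0.3,0,0],[0,0,0],[0,0,0]],"roll":[0,0,0,0,0,0,0,0,0,0,0,0,0,0,0,0]}';  python3 - <<'E'
from h import *
go([.580,-.296,.033],-92.6)
c,im=snap("wrist","w5");snap("scene","s5")
E
```

```text
time: 14.4
tool_pos: [0.5795, -0.2948, 0.1901]
tool_rot: [-1.571, 0.0, -1.614]
contact_force: [-0.1, -0.5, -3.0]
opening: 0.0536
TCP [ 0.5795 -0.2948  0.1901] yaw -92.48 shift cm [ 0.12 15.71  0.05]
roll 0.12
shift after roll [ 0.11 15.71  0.05]
```

View pics/w5.png

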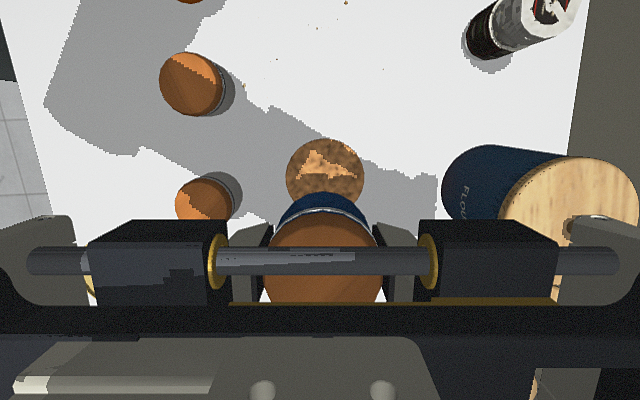

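View pics/s5.png

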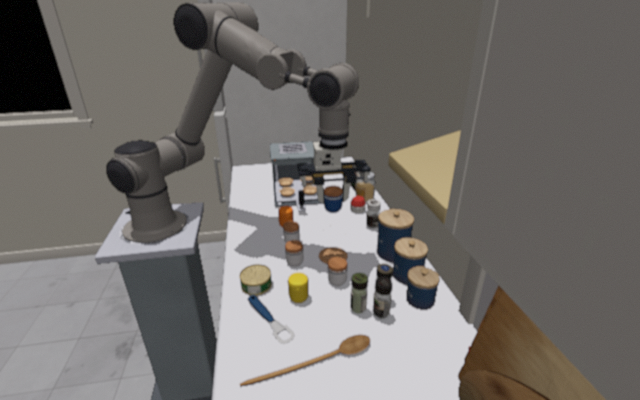

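Run:
```python
from h import *
c,im=load("w5");s,_=load("s5");t=robot.calibration("top")
print(proj(s,[.58,-.295,.2]))
for z in(0,.1,.15):print(z,onz(c,442,185,z),onz(c,500,200,z))
print(onz(t,.25*333+330,130+.25*90,0),onz(t,.25*355+330,130+.25*20,.12),onz(t,.25*390+330,130+.25*143,0.0))
print("mat near edge",[onz(c,u,v,.006) for u,v in[(286,172),(364,172),(325,138)]])
```

```text
[332.79339638 197.81304828]
0 [ 0.71495162 -0.30966723  0.        ] [ 7.83517983e-01 -3.30608329e-01 -5.55111512e-17]
0.1 [ 0.67621022 -0.28651446  0.1       ] [ 0.72500136 -0.30141593  0.1       ]
0.15 [ 0.65683952 -0.27493807  0.15      ] [ 0.69574305 -0.28681974  0.15      ]
[ 0.75798686 -0.27445724  0.        ] [ 0.77298761 -0.27008142  0.12      ] [ 0.71628552 -0.32029376  0.        ]
mat near edge [array([ 0.53695881, -0.28561884,  0.006     ]), array([ 0.62443292, -0.28946988,  0.006     ]), array([ 0.58228087, -0.2499996 ,  0.006     ])]
```

```bash
python3 -m crank '{"xyz":[[0,2,0],[0,3,0],[0,3,0],[0,3,0],[0,2,0],[0,1.2,0],[0,0.7,0],[0,0.3,0],[0,0.2,0],[0,0,0],[0,0,0],[0,0,0]],"roll":[0,0,0,0,0,0,0,0,0,0,0,0]}'
python3 - <<'E'
from h import *
go([.580,-.296,.033],-92.6)
E
```

```text
time: 15.7
tool_pos: [0.5796, -0.2965, 0.0368]
tool_rot: [-1.57, -0.001, -1.616]
contact_force: [-0.1, -0.1, -2.3]
opening: 0.0537
TCP [ 0.5796 -0.2965  0.0368] yaw -92.57 shift cm [-0.06  0.38  0.04]
roll 0.03
shift after roll [-0.06  0.38  0.04]
```

```bash
python3 -m crank '{"xyz":[[0,0.2,0],[0,0.1,0],[0,0,0],[0,0,0]],"roll":[0,0,0,0]}'
```

```text
time: 16.1
tool_pos: [0.5793, -0.2963, 0.0331]
tool_rot: [-1.571, -0.0, -1.616]
contact_force: [0.2, 0.0, -2.5]
opening: 0.0538
```

```bash
python3 -m crank '{"xyz":[[0,0.1,0],[0,0,0],[0,0,0]],"roll":[0,0,0]}'; python3 -m crank '{"xyz":[[0,0,0],[0,0,0],[0,0,0],[0,0,0],[0,0,0],[0,0,0]],"roll":[0,0,0,0,0,0]}' -1; python3 -m crank '{"xyz":[[0,-2,0],[0,-3,0],[0,-4,0],[0,-4,0],[0,-4,0],[-1,-4,0],[-1,-3,0],[0,0,0],[0,0,0]],"roll":[0,0,0,0,0,0,0,0,0]}'
python3 - <<'E'
from h import *
c,im=snap("wrist","w6");snap("top","t6")
E
```

```text
time: 16.4
tool_pos: [0.5793, -0.2964, 0.033]
tool_rot: [-1.57, -0.0, -1.616]
contact_force: [-3.4, 1.3, 5.2]
opening: 0.0538
time: 17.0
tool_pos: [0.5793, -0.2963, 0.032]
tool_rot: [-1.571, -0.0, -1.616]
contact_force: [-0.2, -0.3, -0.6]
opening: 0.0916
time: 17.9
tool_pos: [0.5803, -0.2762, 0.2725]
tool_rot: [-1.57, -0.001, -1.615]
contact_force: [-0.1, -0.8, -0.3]
opening: 0.0917
```

View pics/w6.png

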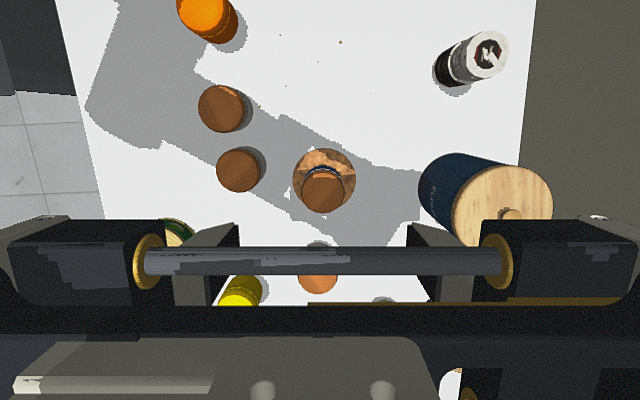

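View pics/t6.png

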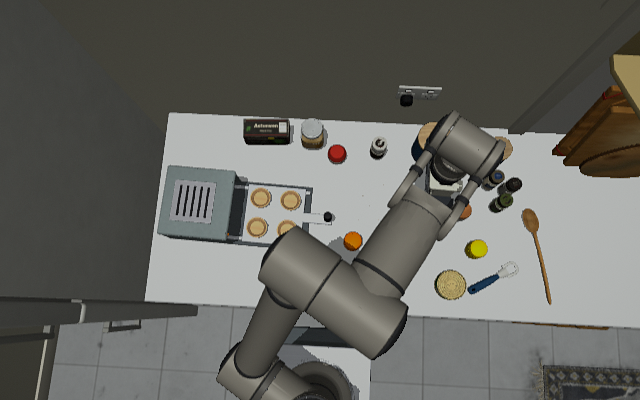

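Run:
```python
from h import *
c,im=load("w6");t=robot.calibration("top")
for cc,s,e in blobs(im,(8,120,50),(16,255,255),300,(160,0,380,300)):
    if e: print("w6",np.round(cc,1),s,np.round(e[0],1),np.round(e[1],1),np.round(onz(c,*e[0],.07),4))
c5,i5=load("w5")
for cc,s,e in blobs(i5,(8,120,50),(16,255,255),300,(150,0,380,215)):
    if e: print("w5",np.round(cc,1),s,np.round(e[0],1),np.round(e[1],1),np.round(onz(c5,*e[0],.07),4))
```

```text
w6 [213.   23.1] [ 176    0   62   44 1278] [206.5  12.9] [47.8 71.1] [ 0.4648 -0.098   0.07  ]
w6 [221.3 108.6] [ 198   85   48   48 1734] [221.4 108.6] [45.2 48.9] [ 0.4683 -0.1949  0.07  ]
w6 [237.8 170.2] [ 216  149   45   43 1497] [237.9 170.2] [42.4 44.8] [ 0.479  -0.2655  0.07  ]
w6 [323.6 180.6] [ 293  149   62   64 2783] [323.4 179.9] [61.5 63.6] [ 0.5794 -0.2817  0.07  ]
w6 [317.2 282.6] [298 275  39  19 587] [317.  275.9] [34.9 38.3] [ 0.5654 -0.4074  0.07  ]
w5 [190.3  83.7] [ 159   52   64   64 3117] [190.4  83.7] [59.4 67. ] [ 0.4693 -0.1956  0.07  ]
w5 [324.5 170. ] [ 286  139   78   64 3429] [324.3 176.9] [75.9 78.1] [ 0.5799 -0.2811  0.07  ]
w5 [202.4 198.7] [ 175  179   57   36 1688] [203.  205.1] [52.9 56.8] [ 0.4651 -0.303   0.07  ]
```

```bash
python3 -m crank '{"xyz":[[0,1,-1],[0,1,-2],[0,1,-3],[0,1,-3],[0,1,-2],[0,1,-1],[0,0,0],[0,0,0]],"roll":[0,0,0,0,0,0,0,0]}'
python3 - <<'E'
from h import *
c,im=snap("wrist","w7")
c6,_=load("w6");c5,_=load("w5");t=robot.calibration("top")
for cc,s,e in blobs(im,(8,120,50),(16,255,255),300,(160,0,450,300)):
    if e: print("w7",np.round(cc,1),s,np.round(e[0],1),np.round(e[1],1),np.round(onz(c,*e[0],.07),4)); 
    if e and 60<e[0][1]<180 and 270<e[0][0]<360: print(tri([ray(c,*e[0]),ray(c6,221.4,108.6),ray(c5,190.4,83.7)]))
E
```

```text
time: 18.8
tool_pos: [0.4603, -0.2711, 0.2115]
tool_rot: [-1.572, 0.001, -1.616]
contact_force: [0.1, 1.1, 0.3]
opening: 0.0919
w7 [313.8  14. ] [ 286    0   54   31 1038] [312.4  -4.2] [53.6 68.9] [ 0.4573 -0.1027  0.07  ]
w7 [325.7 106.7] [ 299   79   55   57 2433] [325.7 106.7] [54.6 56.6] [ 0.4647 -0.1949  0.07  ]
(array([ 0.4648037 , -0.1943759 ,  0.05883416]), np.float64(0.00016962933163531562))
w7 [339.4 180.2] [ 314  155   52   51 2074] [339.4 180.2] [51.4 51.6] [ 0.4752 -0.2653  0.07  ]
w7 [422.5 190.9] [ 387  154   63   76 3163] [429.2 192.4] [74.6 86.5] [ 0.5643 -0.2817  0.07  ]
w7 [414.  291.8] [399 280  32  20 415] [413.4 307.6] [32.4 55.1] [ 0.5519 -0.4117  0.07  ]
```

View pics/w7.png

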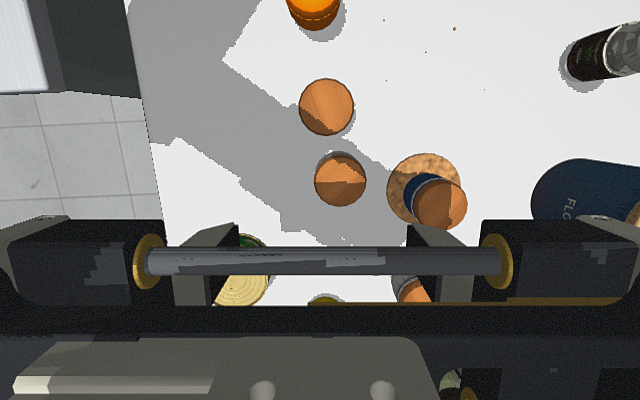

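```bash
python3 -m crank '{"xyz":[[-2,2,0],[-3,2,0],[-2,2,0],[-0.7,2,0],[0,2,0],[0,0,0],[0,0,0]],"roll":[0,0,0,0,0,0,0]}'
python3 - <<'E'
from h import *
go([.4645,-.1945,.026],-92.6)
E
```

```text
time: 19.55
tool_pos: [0.4645, -0.1942, 0.1124]
tool_rot: [-1.571, -0.0, -1.615]
contact_force: [0.5, 1.0, -0.7]
opening: 0.0915
TCP [ 0.4645 -0.1942  0.1124] yaw -92.55 shift cm [0.02 8.64 0.  ]
roll 0.05
shift after roll [0.03 8.64 0.  ]
```

```bash
python3 -m crank '{"xyz":[[0,2,0],[0,3,0],[0,2.5,0],[0,1,0],[0,0,0],[0,0,0],[0,0,0]],"roll":[0,0,0,0,0,0,0]}'; python3 -m crank '{"xyz":[[0,0,0],[0,0,0],[0,0,0],[0,0,0],[0,0,0],[0,0,0],[0,0,0],[0,0,0]],"roll":[0,0,0,0,0,0,0,0]}' 1 20;python3 -m crank '{"xyz":[[0,-0.5,0],[0,-1,0],[0,-2,0],[0,-3,0],[0,-3,0],[0,-3,0],[0,-1.5,0],[0,0,0],[0,0,0]],"roll":[0,0,0,0,0,0,0,0,0]}';  python3 - <<'E'
from h import *
go([.5764,.1975,.16],-92.6)
c,im=snap("wrist","w8")
E
```

```text
time: 20.25
tool_pos: [0.4647, -0.1947, 0.0285]
tool_rot: [-1.568, -0.001, -1.616]
contact_force: [0.3, -0.2, -1.1]
opening: 0.0919
time: 21.05
tool_pos: [0.464, -0.1942, 0.0272]
tool_rot: [-1.57, -0.0, -1.616]
contact_force: [0.7, 0.0, 1.2]
opening: 0.0537
time: 21.95
tool_pos: [0.4633, -0.1938, 0.167]
tool_rot: [-1.571, 0.0, -1.616]
contact_force: [0.0, 0.1, -1.6]
opening: 0.0541
TCP [ 0.4633 -0.1938  0.167 ] yaw -92.56 shift cm [-39.6    0.7    9.55]
roll 0.04
shift after roll [-39.6    0.7    9.52]
```

View pics/w8.png

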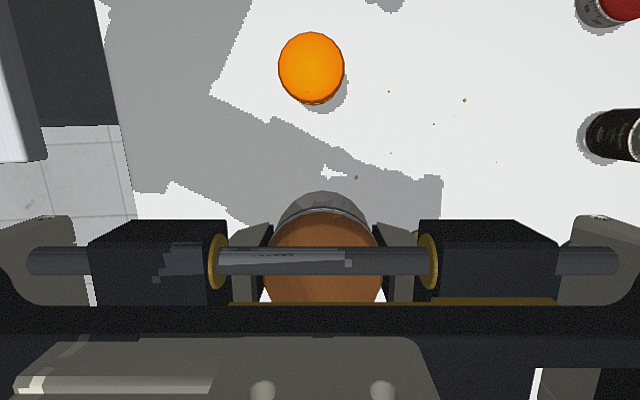

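```bash
python3 -m crank '{"xyz":[[-1,0,0.2],[-2,-0.3,0.4],[-3,-0.3,0.6],[-3,-0.3,0.8],[-3,-0.3,0.8],[-3,-0.3,0.8],[-3,0,0.8],[-3,0,0.8],[-3,0,0.8],[-3,0,0.8],[-3,0,0.8],[-3,0,0.8],[-2,0,0.6],[-1,0,0.4],[0,0,0],[0,0,0],[0,0,0]],"roll":[0,0,0,0,0,0,0,0,0,0,0,0,0,0,0,0,0]}'
python3 - <<'E'
from h import *
c,im=load("w4");c3,i3=load("w3")
a=[]
for cc,im in((c,im),(c3,i3)):
    a.append([e[0] for _,s,e in blobs(im,(8,60,60),(25,255,255),200,(180,20,410,215)) if e])
    print(np.round(a[-1],1))
    print(np.round([onz(cc,*e,.0405)for e in a[-1]],4))
go([.5764,.1975,.16],-92.6)
c,im=snap("wrist","w9")
for _,s,e in blobs(im,(8,60,60),(25,255,255),200,(0,0,640,215)):
    if e:print(np.round(e[0],1),np.round(e[1],1),np.round(onz(c,*e[0],.0405),4))
E
```

```text
time: 23.7
tool_pos: [0.5734, 0.1604, 0.1819]
tool_rot: [-1.572, -0.001, -1.617]
contact_force: [-1.5, 1.0, -1.2]
opening: 0.0533
[[228.4  91.2]
 [324.3  90.7]
 [324.6 184.4]
 [235.5 185.1]]
[[0.4855 0.2023 0.0405]
 [0.5766 0.1986 0.0405]
 [0.5729 0.1077 0.0405]
 [0.4818 0.1111 0.0405]]
[[288.9  73.8]
 [360.6  73.6]
 [291.1 146.3]
 [360.6 147.4]]
[[0.485  0.2019 0.0405]
 [0.5764 0.1981 0.0405]
 [0.4814 0.1105 0.0405]
 [0.5751 0.1047 0.0405]]
TCP [0.5734 0.1604 0.1819] yaw -92.62 shift cm [-3.72  2.18  0.13]
roll -0.02
shift after roll [-3.72  2.19  0.13]
[326.1 147. ] [64.4 64.6] [0.5767 0.1991 0.0405]
[231.5 147.7] [62.1 66.9] [0.4856 0.2027 0.0405]
```

View pics/w9.png

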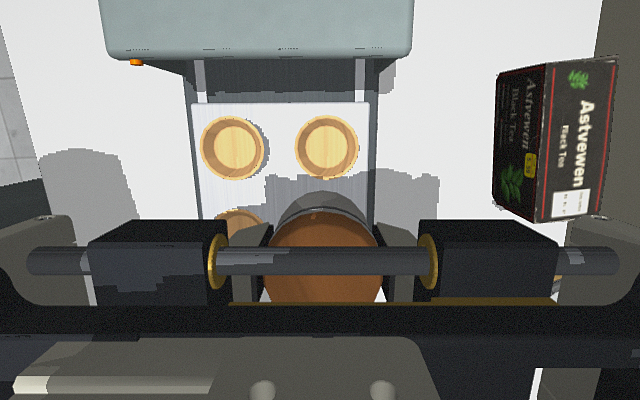

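Run:
```python
from h import *
c,im=load("w9")
for p in[(497,208),(497,75)]:print([np.round(onz(c,*p,z),3) for z in(0,.07,.12)])
go([.5765,.1985,.0562],-92.6)
```

```text
[array([0.77 , 0.117, 0.   ]), array([0.729, 0.14 , 0.07 ]), array([0.701, 0.156, 0.12 ])]
[array([0.757, 0.261, 0.   ]), array([0.719, 0.254, 0.07 ]), array([0.692, 0.249, 0.12 ])]
TCP [0.5735 0.1603 0.182 ] yaw -92.64 shift cm [-3.83 12.58  0.12]
roll -0.04
shift after roll [-3.82 12.58  0.12]
```

```bash
python3 -m crank '{"xyz":[[-1,0,0],[-2,0,0.1],[-0.8,1,0],[0,2,0],[0,3,0],[0,3,0],[0,2,0],[0,0.7,0],[0,0.3,0],[0,0,0],[0,0,0]],"roll":[0,0,0,0,0,0,0,0,0,0,0]}'
python3 - <<'E'
from h import *
go([.5765,.1985,.0562],-92.6)
E
```

```text
time: 24.85
tool_pos: [0.5772, 0.1995, 0.0633]
tool_rot: [-1.569, 0.0, -1.616]
contact_force: [-0.6, 0.3, -1.2]
opening: 0.0538
TCP [0.5772 0.1995 0.0633] yaw -92.56 shift cm [ 0.1   0.71 -0.07]
roll 0.04
shift after roll [ 0.1   0.71 -0.07]
```

```bash
python3 -m crank '{"xyz":[[0.1,0.2,0],[0,0.2,0],[0,0.1,0],[0,0.1,0],[0,0,0],[0,0,0]],"roll":[0,0,0,0,0,0]}'
```

```text
time: 25.45
tool_pos: [0.5771, 0.1985, 0.0564]
tool_rot: [-1.569, 0.0, -1.616]
contact_force: [2.8, 1.0, -0.3]
opening: 0.0536
```

```bash
python3 -m crank '{"xyz":[[0,0,0],[0,0,0],[0,0,0],[0,0,0],[0,0,0]],"roll":[0,0,0,0,0]}' -0.4;  python3 -m crank '{"xyz":[[0,-2,0],[0,-3,0],[1,-4,0],[3,-4,0],[3,-4,0],[2,-3,0],[2,-2,0],[0,0,0],[0,0,0]],"roll":[0,0,0,0,0,0,0,0,0]}'
python3 - <<'E'
from h import *
c,im=snap("wrist","w10")
go([.475,-.265,.15],-92.6)
for _,s,e in blobs(im,(8,120,60),(25,255,255),200,(0,0,640,215)):
    if e:print(np.round(e[0],1),np.round(e[1],1),np.round(onz(c,*e[0],.0405),4),np.round(onz(c,*e[0],.099),4))
E
```

```text
time: 25.95
tool_pos: [0.5762, 0.1983, 0.056]
tool_rot: [-1.571, -0.0, -1.616]
contact_force: [0.1, 0.1, -0.2]
opening: 0.064
time: 26.85
tool_pos: [0.5713, 0.0885, 0.2757]
tool_rot: [-1.571, 0.0, -1.617]
contact_force: [-0.2, 0.9, -1.0]
opening: 0.0643
TCP [0.5709 0.089  0.2748] yaw -92.57 shift cm [35.8  12.49 -7.97]
roll 0.03
shift after roll [35.8  12.48 -7.98]
[324.   77.8] [51.  58.8] [0.5763 0.2014 0.0405] [0.5758 0.1943 0.099 ]
[247.2  80.8] [47.7 51.3] [0.4839 0.2023 0.0405] [0.4971 0.1951 0.099 ]
[252.  157.1] [44.3 47. ] [0.4803 0.1106 0.0405] [0.494 0.117 0.099]
[323.8 157. ] [45.6 46.1] [0.5717 0.1065 0.0405] [0.5719 0.1136 0.099 ]
[487.8 190.1] [50.2 83. ] [0.7843 0.0532 0.0405] [0.7527 0.0683 0.099 ]
```

View pics/w10.png

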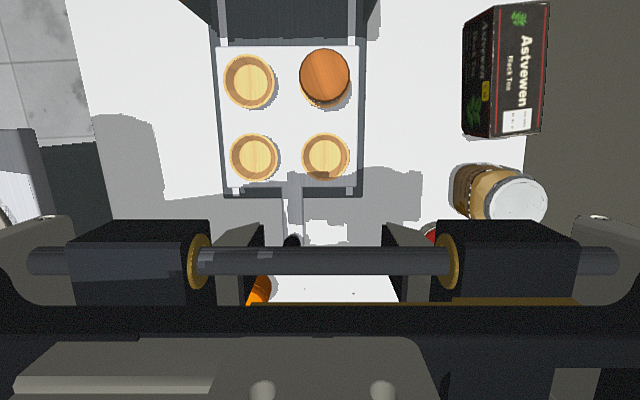

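```bash
python3 -m crank '{"xyz":[[1,0,0],[2,0,-0.5],[3,0,-0.5],[4,0,-0.5],[4,0,-0.7],[4,0,-0.7],[4,0,-0.7],[4,0,-0.7],[4,0.5,-0.7],[4,1,-0.7],[3,1,-0.6],[3,1,-0.6],[1.5,1,-0.6],[0.5,1,0],[0,1,0],[0,0,0],[0,0,0]],"roll":[0,0,0,0,0,0,0,0,0,0,0,0,0,0,0,0,0]}' -1
python3 - <<'E'
from h import *
c,im=snap("wrist","w11")
go([.475,-.265,.15],-92.6)
for _,s,e in blobs(im,(8,120,60),(17,255,255),200,(0,0,640,215)):
    if e:print(np.round(e[0],1),np.round(e[1],1),np.round(onz(c,*e[0],.07),4),np.round(onz(c,*e[0],.06),4))
E
```

```text
time: 28.6
tool_pos: [0.4783, -0.3265, 0.2112]
tool_rot: [-1.571, 0.0, -1.614]
contact_force: [-0.2, -0.5, 0.3]
opening: 0.0918
TCP [ 0.4784 -0.3268  0.2116] yaw -92.47 shift cm [-6.16  6.16 -0.61]
roll 0.13
shift after roll [-6.16  6.16 -0.62]
[319.3 125.8] [53.6 55.1] [ 0.4759 -0.2675  0.07  ] [ 0.4758 -0.2677  0.06  ]
[411.3 144.7] [76.4 80.8] [ 0.5633 -0.289   0.07  ] [ 0.5661 -0.29    0.06  ]
```

View pics/w11.png

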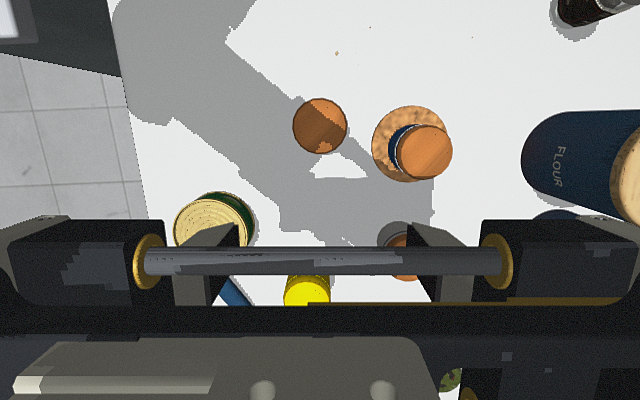

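```bash
python3 -m crank '{"xyz":[[-2,2,0],[-3,2,-0.2],[-1,2,0],[0,2,0],[0,2,0],[0,0,0],[0,0,0]],"roll":[0,0,0,0,0,0,0]}' -0.6
python3 - <<'E'
from h import *
go([.476,-.267,.0265],-92.6)
E
```

```text
time: 29.35
tool_pos: [0.479, -0.2676, 0.1119]
tool_rot: [-1.57, -0.001, -1.615]
contact_force: [0.3, -0.5, 0.5]
opening: 0.0736
TCP [ 0.479  -0.2676  0.1119] yaw -92.53 shift cm [-0.05  8.54 -0.31]
roll 0.07
shift after roll [-0.05  8.54 -0.3 ]
```

```bash
python3 -m crank '{"xyz":[[0,2,-0.3],[0,3,0],[0,2.5,0],[0,1,0],[0,0,0],[0,0,0],[0,0,0]],"roll":[0,0,0,0,0,0,0]}'; python3 -m crank '{"xyz":[[0,0,0],[0,0,0],[0,0,0],[0,0,0],[0,0,0],[0,0,0],[0,0,0]],"roll":[0,0,0,0,0,0,0]}' 1 20;python3 -m crank '{"xyz":[[0,-0.5,0],[0,-1,0],[0,-2,0],[0,-3,0],[0,-3,0],[0,-3,0],[0,-2.5,0],[0,0,0],[0,0,0]],"roll":[0,0,0,0,0,0,0,0,0]}';  python3 - <<'E'
from h import *
go([.5728,.0675,.18],-92.6)
c,im=snap("wrist","w12")
E
```

```text
time: 30.05
tool_pos: [0.4764, -0.2683, 0.0277]
tool_rot: [-1.568, -0.002, -1.616]
contact_force: [-0.9, 0.8, 1.0]
opening: 0.0734
time: 30.75
tool_pos: [0.476, -0.2679, 0.0266]
tool_rot: [-1.569, -0.001, -1.616]
contact_force: [1.8, 0.6, 5.1]
opening: 0.0537
time: 31.65
tool_pos: [0.475, -0.2673, 0.1758]
tool_rot: [-1.571, 0.0, -1.616]
contact_force: [0.4, 0.1, -3.3]
opening: 0.0537
TCP [ 0.475  -0.2673  0.1758] yaw -92.57 shift cm [-33.89  -0.42   8.27]
roll 0.03
shift after roll [-33.89  -0.42   8.25]
```

View pics/w12.png

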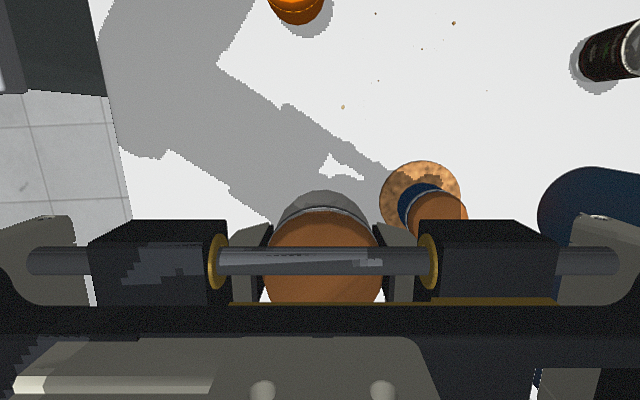

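```bash
python3 -m crank '{"xyz":[[-1,0,0],[-2,0,0.3],[-3,-0.5,0.5],[-3,0,0.7],[-3,0,0.7],[-3,0,0.7],[-3,0,0.7],[-3,0,0.7],[-3,0,0.7],[-3,0,0.7],[-3,0,0.7],[-3,0,0.7],[-3,0,0.7],[-1.5,0,0.3],[-0.4,0,0],[0,0,0],[0,0,0]],"roll":[0,0,0,0,0,0,0,0,0,0,0,0,0,0,0,0,0]}'
python3 - <<'E'
from h import *
go([.5728,.1075,.0556],-92.6)
E
```

```text
time: 33.4
tool_pos: [0.5729, 0.1063, 0.1808]
tool_rot: [-1.572, -0.001, -1.616]
contact_force: [-0.0, 1.0, -2.5]
opening: 0.0537
TCP [0.5729 0.1063 0.1808] yaw -92.61 shift cm [-1.200e-01  1.252e+01 -1.000e-02]
roll -0.01
shift after roll [-0.12 12.52 -0.02]
```

```bash
python3 -m crank '{"xyz":[[-0.1,1,0],[0,2,0],[0,3,0],[0,3,0],[0,2,0],[0,0.8,0],[0,0.4,0],[0,0,0],[0,0,0]],"roll":[0,0,0,0,0,0,0,0,0]}'
python3 - <<'E'
from h import *
go([.5728,.1075,.0556],-92.6)
E
```

```text
time: 34.3
tool_pos: [0.5742, 0.1083, 0.0602]
tool_rot: [-1.569, 0.0, -1.616]
contact_force: [0.2, -0.2, -3.1]
opening: 0.0536
TCP [0.5742 0.1083 0.0602] yaw -92.58 shift cm [ 0.08  0.46 -0.13]
roll 0.02
shift after roll [ 0.08  0.46 -0.13]
```

```bash
python3 -m crank '{"xyz":[[0.1,0.1,-0.1],[0,0.2,0],[0,0.1,0],[0,0,0],[0,0,0]],"roll":[0,0,0,0,0]}'; python3 -m crank '{"xyz":[[0,0,0],[0,0,0],[0,0,0],[0,0,0],[0,0,0]],"roll":[0,0,0,0,0]}' -0.4;  python3 -m crank '{"xyz":[[0,-2,0],[0,-3,0],[0,-4,0],[1,-4,0],[1,-4,0],[0,-3,0],[0,-2,0],[0,0,0],[0,0,0]],"roll":[0,0,0,0,0,0,0,0,0]}'
python3 - <<'E'
from h import *
c,im=snap("wrist","w13")
go([.475,-.265,.15],-92.6)
for _,s,e in blobs(im,(8,140,60),(17,255,255),200,(0,0,640,215)):
    if e:print(np.round(e[0],1),np.round(e[1],1),np.round(onz(c,*e[0],.0405),4),np.round(onz(c,*e[0],.099),4))
E
```

```text
time: 34.8
tool_pos: [0.5736, 0.1072, 0.0558]
tool_rot: [-1.568, -0.0, -1.616]
contact_force: [3.8, -2.1, 0.7]
opening: 0.0536
time: 35.3
tool_pos: [0.572, 0.1075, 0.0549]
tool_rot: [-1.571, -0.0, -1.615]
contact_force: [0.3, -0.2, 0.7]
opening: 0.064
time: 36.2
tool_pos: [0.5711, 0.0875, 0.2744]
tool_rot: [-1.571, -0.0, -1.615]
contact_force: [-0.1, 0.1, -0.6]
opening: 0.0642
TCP [0.5708 0.0875 0.2736] yaw -92.56 shift cm [35.64 12.39 -7.96]
roll 0.04
shift after roll [35.65 12.36 -7.97]
[324.1  74.1] [50.4 53.4] [0.5763 0.2042 0.0405] [0.5757 0.1966 0.099 ]
[324.6 160.5] [46.9 47.4] [0.5722 0.101  0.0405] [0.5723 0.1088 0.099 ]
```

View pics/w13.png

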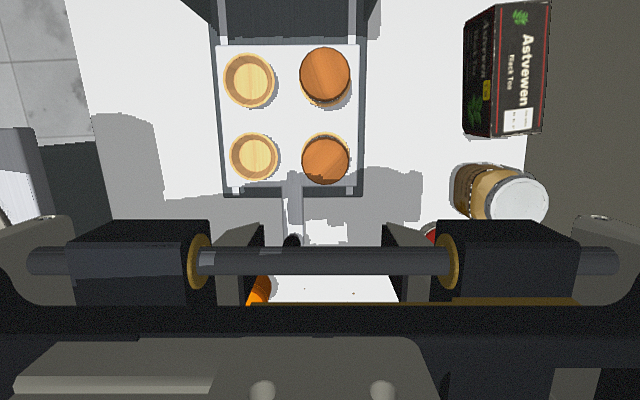

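```bash
python3 -m crank '{"xyz":[[1,0,0],[2,0,0],[3,0,0],[4,0,0],[4,0,0],[4,0,0],[4,0,0],[4,0,0],[4,0,0],[4,0,0],[4,0,0],[4,0,0],[4,0,0],[3,0,0],[2,0,0],[1.5,0,0],[0,0,0],[0,0,0]],"roll":[0,0,0,0,0,0,0,0,0,0,0,0,0,0,0,0,0,0]}' -1
python3 - <<'E'
from h import *
c,im=snap("wrist","w14")
go([.564,-.411,.15],-92.6)
for _,s,e in blobs(im,(8,120,60),(17,255,255),200,(0,0,640,215)):
    if e:print(np.round(e[0],1),np.round(e[1],1),np.round(onz(c,*e[0],.07),4),np.round(onz(c,*e[0],.06),4))
E
```

```text
time: 38.05
tool_pos: [0.5474, -0.437, 0.2738]
tool_rot: [-1.572, 0.002, -1.616]
contact_force: [-0.3, -0.2, 0.5]
opening: 0.0916
TCP [ 0.5477 -0.4364  0.2743] yaw -92.55 shift cm [-2.6  12.43  1.53]
roll 0.05
shift after roll [-2.61 12.43  1.51]
[344.4  55.6] [68.5 74.2] [ 0.575 -0.306  0.07 ] [ 0.5758 -0.3042  0.06  ]
[338.5 152.5] [43.6 43.9] [ 0.5651 -0.4105  0.07  ] [ 0.5656 -0.4115  0.06  ]
```

View pics/w14.png

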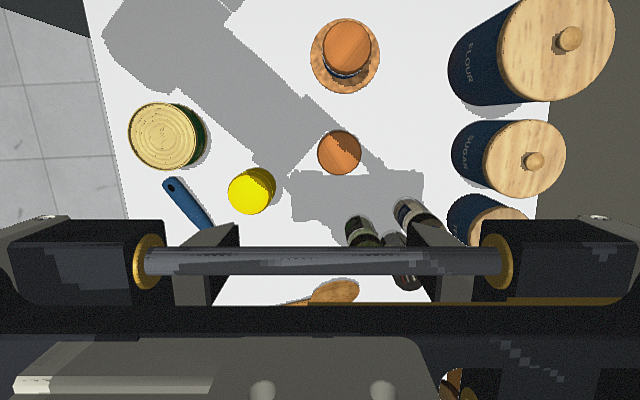

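Run:
```python
from h import *
c,im=load("w14");t,_=load("t3")
for n,p in dict(bot1=(360,215),bot2=(405,200),sug=(453,165),sugbase=(500,198),can3=(447,215)).items():print(n,[np.round(onz(c,*p,z),3) for z in(0,.06,.1)])
for n,p in dict(b1top=(700,280),b1base=(655,310),b2top=(670,185),b2base=(625,220),b3=(737,217)).items():print(n,[np.round(onz(t,330+p[0]/4,130+p[1]/4,z),3) for z in(0,.06,.1)])
```

```text
bot1 [array([ 0.597, -0.511,  0.   ]), array([ 0.59 , -0.491,  0.06 ]), array([ 0.586, -0.478,  0.1  ])]
bot2 [array([ 0.662, -0.491,  0.   ]), array([ 0.646, -0.474,  0.06 ]), array([ 0.636, -0.463,  0.1  ])]
sug [array([ 0.729, -0.443,  0.   ]), array([ 0.704, -0.433,  0.06 ]), array([ 0.687, -0.426,  0.1  ])]
sugbase [array([ 0.799, -0.494,  0.   ]), array([ 0.764, -0.477,  0.06 ]), array([ 0.741, -0.466,  0.1  ])]
can3 [array([ 0.724, -0.516,  0.   ]), array([ 0.7  , -0.496,  0.06 ]), array([ 0.683, -0.483,  0.1  ])]
b1top [array([ 0.617, -0.563,  0.   ]), array([ 0.603, -0.541,  0.06 ]), array([ 0.594, -0.527,  0.1  ])]
b1base [array([ 0.592, -0.527,  0.   ]), array([ 0.578, -0.507,  0.06 ]), array([ 0.569, -0.494,  0.1  ])]
b2top [array([ 0.693, -0.541,  0.   ]), array([ 0.676, -0.521,  0.06 ]), array([ 0.664, -0.507,  0.1  ])]
b2base [array([ 0.663, -0.505,  0.   ]), array([ 0.647, -0.486,  0.06 ]), array([ 0.636, -0.473,  0.1  ])]
b3 [array([ 0.67 , -0.593,  0.   ]), array([ 0.653, -0.57 ,  0.06 ]), array([ 0.642, -0.555,  0.1  ])]
```

```bash
python3 -m crank '{"xyz":[[-1,3,0.5],[-1,4,1],[-0.6,4,0.2],[0,3,0],[0,2,0],[0,0,0],[0,0,0]],"roll":[0,0,0,0,0,0,0]}' -0.8
python3 - <<'E'
from h import *
go([.5653,-.411,.0265],-92.6)
E
```

```text
time: 38.8
tool_pos: [0.5665, -0.4112, 0.1159]
tool_rot: [-1.57, -0.0, -1.615]
contact_force: [-0.2, -0.1, -0.2]
opening: 0.0824
TCP [ 0.5665 -0.4112  0.1159] yaw -92.51 shift cm [-0.02  8.94 -0.13]
roll 0.09
shift after roll [-0.02  8.94 -0.12]
```

```bash
python3 -m crank '{"xyz":[[0,2,-0.1],[0,3,0],[0,2.5,0],[0,1.2,0],[0,0.2,0],[0,0,0],[0,0,0]],"roll":[0,0,0,0,0,0,0]}'; python3 -m crank '{"xyz":[[0,0,0],[0,0,0],[0,0,0],[0,0,0],[0,0,0],[0,0,0],[0,0,0]],"roll":[0,0,0,0,0,0,0]}' 1 20;python3 -m crank '{"xyz":[[0,-0.5,0],[0,-1,0],[0,-2,0],[0,-3,0],[0,-3,0],[0,-3,0],[0,-3,0],[0,-1,0],[0,0,0],[0,0,0]],"roll":[0,0,0,0,0,0,0,0,0,0]}';  python3 - <<'E'
from h import *
go([.4815,.111,.18],-92.6)
c,im=snap("wrist","w15")
E
```

```text
time: 39.5
tool_pos: [0.5661, -0.4126, 0.0282]
tool_rot: [-1.568, -0.002, -1.615]
contact_force: [0.6, 0.9, 1.2]
opening: 0.0827
time: 40.2
tool_pos: [0.5655, -0.4119, 0.0265]
tool_rot: [-1.57, -0.001, -1.616]
contact_force: [1.5, -0.7, 1.6]
opening: 0.0539
time: 41.2
tool_pos: [0.5644, -0.4113, 0.1894]
tool_rot: [-1.573, 0.002, -1.616]
contact_force: [-0.6, -0.0, -2.7]
opening: 0.0535
TCP [ 0.5644 -0.4113  0.1894] yaw -92.57 shift cm [-51.8    1.05 -10.62]
roll 0.03
shift after roll [-51.8    0.94 -10.65]
```

View pics/w15.png

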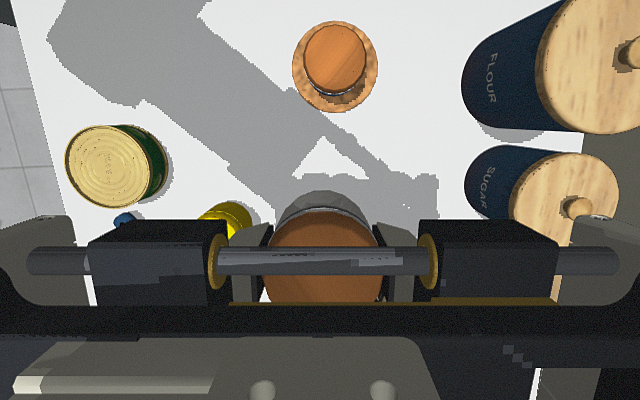

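```bash
python3 -m crank '{"xyz":[[-1,0,0],[-2,0,-0.4],[-3,0,-0.6],[-3,0,-0.7],[-3,0,-0.7],[-3,0,-0.7],[-3,0,-0.7],[-3,0,-0.7],[-3,0,-0.7],[-3,0,-0.7],[-3,0,-0.7],[-3,0,-0.7],[-3,0,-0.7],[-3,0,-0.7],[-3,0,-0.7],[-3,0,-0.4],[-3,0,-0.4],[-2,0,-0.3],[-1,0,-0.1],[0,0,0]],"roll":[0,0,0,0,0,0,0,0,0,0,0,0,0,0,0,0,0,0,0,0]}'
python3 - <<'E'
from h import *
go([.4815,.111,.0555],-92.6)
E
```

```text
time: 43.25
tool_pos: [0.4813, 0.1035, 0.1906]
tool_rot: [-1.572, -0.0, -1.613]
contact_force: [0.2, -0.8, -2.7]
opening: 0.0534
TCP [0.4813 0.1035 0.1906] yaw -92.44 shift cm [-0.75 13.51 -0.  ]
roll 0.16
shift after roll [-0.75 13.51 -0.02]
```

```bash
python3 -m crank '{"xyz":[[-0.4,1,0],[-0.3,2,0],[0,3,0],[0,3,0],[0,2,0],[0,1.2,0],[0,0.6,0],[0,0.2,0],[0,0,0],[0,0,0]],"roll":[0,0,0,0,0,0,0,0,0,0]}'
python3 - <<'E'
from h import *
go([.4815,.111,.0555],-92.6)
E
```

```text
time: 44.25
tool_pos: [0.483, 0.1094, 0.0619]
tool_rot: [-1.569, 0.0, -1.616]
contact_force: [0.5, -0.6, -1.9]
opening: 0.0536
TCP [0.483  0.1094 0.0619] yaw -92.57 shift cm [-0.15  0.64 -0.16]
roll 0.03
shift after roll [-0.15  0.64 -0.16]
```

```bash
python3 -m crank '{"xyz":[[-0.1,0.2,-0.1],[0,0.2,0],[0,0.1,0],[0,0.1,0],[0,0,0],[0,0,0]],"roll":[0,0,0,0,0,0]}'; python3 -m crank '{"xyz":[[0,0,0],[0,0,0],[0,0,0],[0,0,0],[0,0,0]],"roll":[0,0,0,0,0]}' -0.4;  python3 -m crank '{"xyz":[[0,-2,0],[0,-3,0],[0,-4,0],[1,-4,1],[1,-4,2],[0,-3,1],[0,-2,0],[0,0,0],[0,0,0]],"roll":[0,0,0,0,0,0,0,0,0]}'
python3 - <<'E'
from h import *
c,im=snap("wrist","w16")
for _,s,e in blobs(im,(8,140,60),(17,255,255),200,(0,0,640,215)):
    if e:print(np.round(e[0],1),np.round(e[1],1),np.round(onz(c,*e[0],.0405),4),np.round(onz(c,*e[0],.099),4))
snap("top","t16");snap("scene","s16")
E
```

```text
time: 44.85
tool_pos: [0.4819, 0.1105, 0.0553]
tool_rot: [-1.57, -0.0, -1.616]
contact_force: [1.9, -0.7, -0.9]
opening: 0.0538
time: 45.35
tool_pos: [0.4813, 0.1105, 0.0551]
tool_rot: [-1.571, -0.0, -1.616]
contact_force: [0.1, -0.5, -0.0]
opening: 0.0649
time: 46.25
tool_pos: [0.52, 0.0888, 0.2744]
tool_rot: [-1.572, -0.0, -1.616]
contact_force: [-0.5, -0.5, 0.1]
opening: 0.0645
[372.8  73.1] [50.2 54.3] [0.5831 0.204  0.0405] [0.5739 0.1965 0.099 ]
[288.2 160.1] [46.6 47.7] [0.4749 0.1049 0.0405] [0.4818 0.1123 0.099 ]
[369.9 159.5] [46.6 47.7] [0.5789 0.1009 0.0405] [0.5703 0.1089 0.099 ]
```

View pics/w16.png

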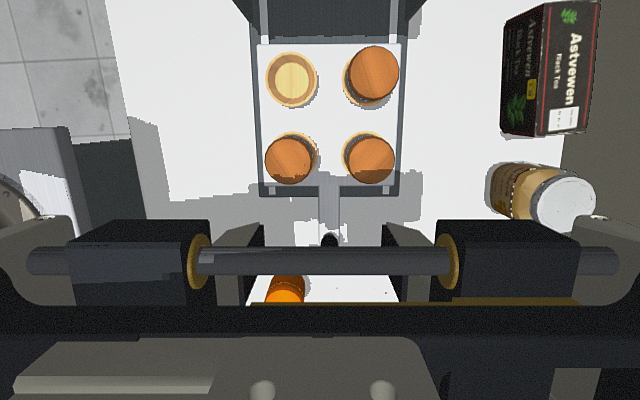

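View pics/t16.png

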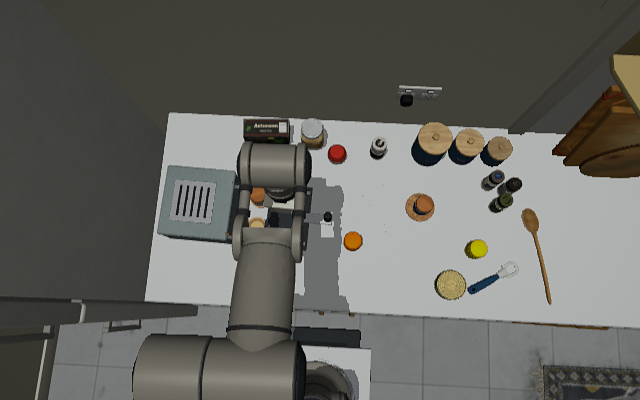

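View pics/s16.png

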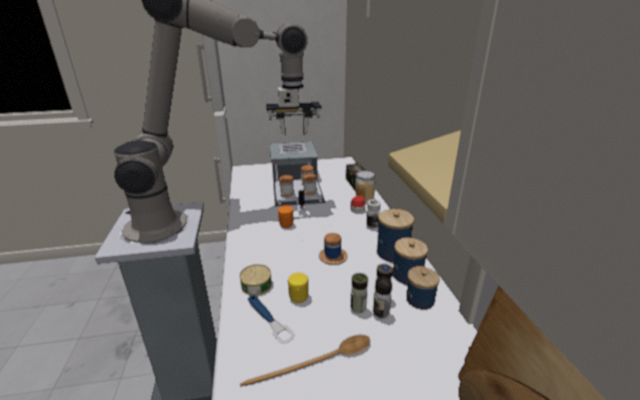

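```bash
python3 -m crank '{"xyz":[[2,0,0],[3,2,0],[3,3,0],[1.5,4,0],[0.5,3,0],[0,0,0],[0,0,0]],"roll":[0,0,0,0,0,0,0]}' -1
python3 - <<'E'
from h import *
go([.521,-.011,.052],-92.6)
c,im=snap("wrist","w17");_,im=load("s16");crop(im,260,140,340,220,7,"s16c")
E
```

```text
time: 47.1
tool_pos: [0.5158, -0.0109, 0.155]
tool_rot: [-1.572, 0.0, -1.616]
contact_force: [0.5, 0.5, 0.4]
opening: 0.0918
TCP [ 0.5158 -0.0109  0.155 ] yaw -92.57 shift cm [-0.02 10.3   0.53]
roll 0.03
shift after roll [-0.02 10.3   0.52]
```

View pics/w17.png

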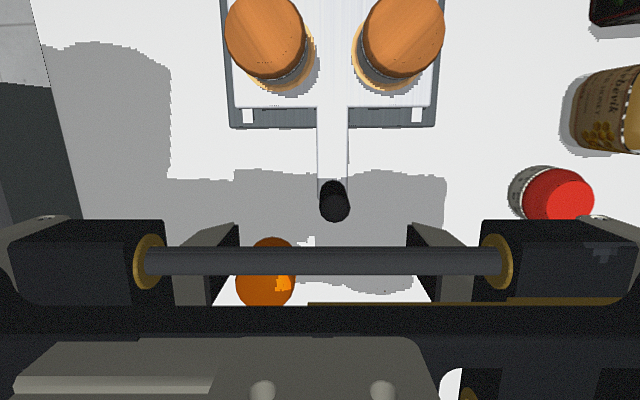

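View pics/s16c.png

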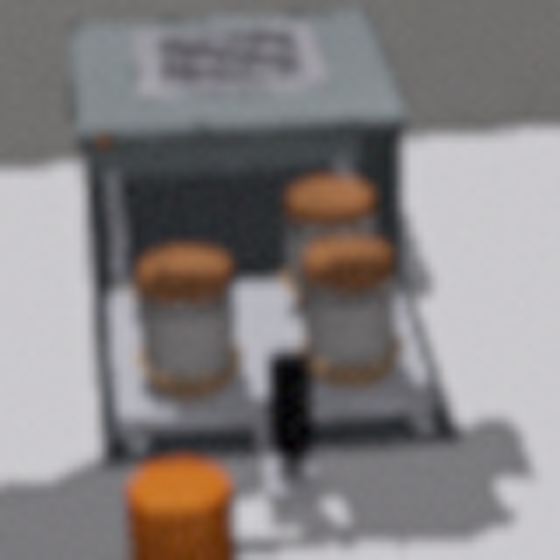

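```bash
python3 - <<'E'
from h import *
c,im=load("w17");print(onz(c,334.5,206,.094))
E
python3 -m crank '{"xyz":[[0,2,0.3],[0,3,0.2],[0,3,0],[0,2,0],[0,0.3,0],[0,0,0],[0,0,0]],"roll":[0,0,0,0,0,0,0]}'; python3 -m crank '{"xyz":[[0,0,0],[0,0,0],[0,0,0],[0,0,0],[0,0,0],[0,0,0],[0,0,0],[0,0,0],[0,0,0],[0,0,0],[0,0,0],[0,0,0]],"roll":[0,0,0,0,0,0,0,0,0,0,0,0]}' 1 25
```

```text
[ 0.52280176 -0.00828404  0.094     ]
time: 47.85
tool_pos: [0.5224, -0.0113, 0.0539]
tool_rot: [-1.567, -0.0, -1.615]
contact_force: [0.6, 0.1, -0.6]
opening: 0.0916
time: 49.05
tool_pos: [0.5245, -0.0117, 0.0524]
tool_rot: [-1.563, -0.0, -1.616]
contact_force: [12.7, -0.4, -8.9]
opening: 0.0239
```

```bash
python3 -m crank '{"xyz":[[-0.2,0,0.2],[-0.5,0,0],[-0.8,0,0],[-1,0,0],[-1,0,0],[-1,0,0],[-1,0,0],[-1,0,0],[-1,0,0],[-1,0,0],[-0.5,0,0],[0,0,0],[0,0,0]],"roll":[0,0,0,0,0,0,0,0,0,0,0,0,0]}'
python3 - <<'E'
from h import *
snap("scene","s18")
E
```

```text
time: 50.35
tool_pos: [0.528, 0.0791, 0.0523]
tool_rot: [-1.568, 0.001, -1.615]
contact_force: [6.3, 1.2, -1.5]
opening: 0.0236
```

```bash
python3 -m crank '{"xyz":[[-0.4,0,0],[-0.8,0,0],[-1,0,0],[-1,0,0],[-1,0,0],[-1,0,0],[-1,0,0],[-1,0,0],[-1,0,0],[-1,0,0],[-1,0,0],[-0.8,0,0],[-0.5,0,0],[-0.3,0,0],[-0.2,0,0],[0,0,0],[0,0,0],[0,0,0]],"roll":[0,0,0,0,0,0,0,0,0,0,0,0,0,0,0,0,0,0]}'
```

```text
time: 52.2
tool_pos: [0.5326, 0.1987, 0.0523]
tool_rot: [-1.57, 0.001, -1.616]
contact_force: [5.6, 1.3, 2.6]
opening: 0.0235
```

```bash
python3 -m crank '{"xyz":[[-0.2,0,0],[-0.2,0,0],[-0.1,0,0],[0,0,0],[0,0,0],[0,0,0]],"roll":[0,0,0,0,0,0]}';python3 -m crank '{"xyz":[[-0.2,0,0],[0,0,0],[0,0,0],[0,0,0]],"roll":[0,0,0,0]}'
```

```text
time: 52.8
tool_pos: [0.5328, 0.2028, 0.0523]
tool_rot: [-1.57, -0.001, -1.616]
contact_force: [3.6, -3.2, 3.0]
opening: 0.0237
time: 53.2
tool_pos: [0.5328, 0.2028, 0.0523]
tool_rot: [-1.571, -0.003, -1.616]
contact_force: [3.9, -11.7, 5.0]
opening: 0.0238
```

```bash
python3 -m crank '{"xyz":[[0.2,0,0],[0,0,0],[0,0,0]],"roll":[0,0,0]}';python3 -m crank '{"xyz":[[0,0,0],[0,0,0],[0,0,0],[0,0,0],[0,0,0],[0,0,0],[0,0,0]],"roll":[0,0,0,0,0,0,0]}' -1; python3 -m crank '{"xyz":[[0,-2,0],[0,-3,0],[0,-4,0],[2,-4,0],[3,-4,0],[4,-4,0],[4,-3,0],[4,0,0],[4,0,0],[4,0,0],[4,0,0],[3,0,0],[1,0,0],[0,0,0],[0,0,0]],"roll":[0,0,0,0,0,0,0,0,0,0,0,0,0,0,0]}'
python3 - <<'E'
from h import *
c,im=snap("wrist","w19");snap("top","t19");_,s=snap("scene","s19");crop(s,255,130,405,230,5,"s19c")
E
```

```text
time: 53.5
tool_pos: [0.5328, 0.2028, 0.0523]
tool_rot: [-1.57, -0.001, -1.616]
contact_force: [4.3, -3.9, 3.7]
opening: 0.0234
time: 54.2
tool_pos: [0.5325, 0.2033, 0.052]
tool_rot: [-1.571, -0.0, -1.616]
contact_force: [-0.9, -0.3, 0.1]
opening: 0.0753
time: 55.7
tool_pos: [0.518, -0.1207, 0.2874]
tool_rot: [-1.571, 0.001, -1.615]
contact_force: [0.1, 0.4, -0.5]
opening: 0.0919
```

View pics/w19.png

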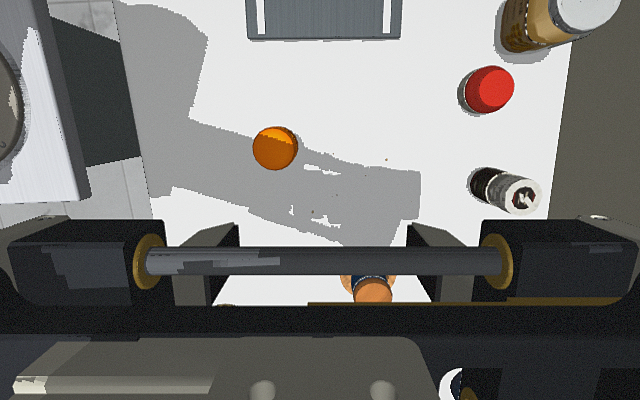

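View pics/t19.png

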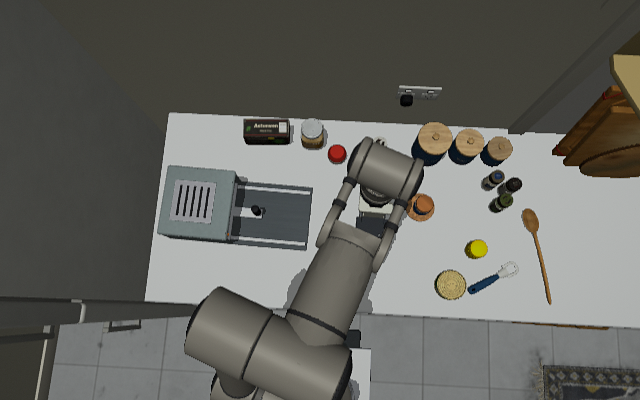

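View pics/s19c.png

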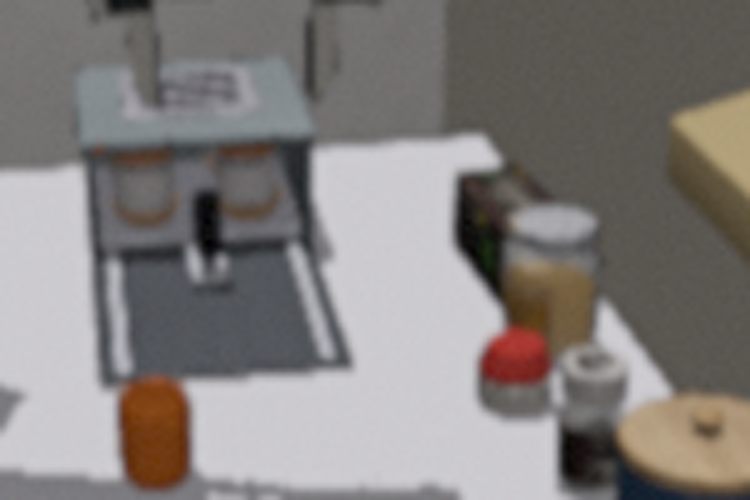

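The tray is back where it started (knob at the same pixels, top view 256,210). The white pots are seated under the hood, the blue pot stands on the mat (top view 422,206), and the gripper is clear of everything.

Run:
```python
from cell import robot
print(robot.hand_in())
```

```text
the job is handed in; nothing more can be done
None
```

I drew the tray out about 215 mm by the knob and stood the blue pot on the cork mat. The three white pots present went into the back-right, front-right and front-left dishes. I then slid the tray back to its stop, let go, backed the arm clear and handed the job in. No verdict was reported.

**Final checks**
- **Tray:** the hand stopped at y = 0.2028 m at the stop, against 0.2033 m before the pull. The knob is back at its original pixels in the top view.
- **White pots:** before pushing in, the lid centres were within about 2.5 mm of their dish axes, within the measuring error. The tray slid in without jamming.
- **White pots after closing:** the two front pots look upright under the hood. The back one is hidden behind them, so I did not see it after closing.
- **Blue pot:** it was released within about 1 mm of the mat's centre and looks upright.
- **Other objects:** the timer, jar, tin and the orange and yellow look-alikes were not touched. They appear where they started, though the arm hid the orange one in the last top view.

**Disagreements**
- One white pot was knocked about 45 mm during the run while the arm was elsewhere, so I measured its position again before gripping it.
- Lid heights from two views came out about 10 to 16 mm low, probably because the lid's side shows in the outline. I used the stated heights for the lids and set the placing height from the dish rims, which agreed within about 4 mm, and from contact force.

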